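Load the mower parts tray and latch its gate

TASK

Lay out the engine parts for reassembly: stand the piston crown up in the big ring of the tray, and stand every steel tappet on its foot in a ring of its own, the long ones in the yellow row and the short ones in the green row. Then, when all of them are standing in their rings, push the tray's gate shut until it seats on its catch. Leave the other things on the cart where they lie.

Things in the scene. Friction and masses are not known exactly. Their poses are not given: they have to be found in the camera images.
- long_tappet0: polished steel mushroom tappet, the LONG kind, 60 mm tall in all: a round foot disc 32 mm in diameter and 8 mm thick, and on it a stem 14 mm in diameter, 52 mm tall, to grip. Starts standing on its foot on the cart top. Origin: centre of the foot's underside; z axis up the stem. Absent (None) in some runs
- long_tappet1: polished steel mushroom tappet, the LONG kind, 60 mm tall in all: a round foot disc 32 mm in diameter and 8 mm thick, and on it a stem 14 mm in diameter, 52 mm tall, to grip. Starts standing on its foot on the cart top. Origin: centre of the foot's underside; z axis up the stem. Absent (None) in some runs
- long_tappet2: polished steel mushroom tappet, the LONG kind, 60 mm tall in all: a round foot disc 32 mm in diameter and 8 mm thick, and on it a stem 14 mm in diameter, 52 mm tall, to grip. Starts standing on its foot on the cart top. Origin: centre of the foot's underside; z axis up the stem. Absent (None) in some runs
- short_tappet0: polished steel mushroom tappet, the SHORT kind, 42 mm tall in all: a round foot disc 32 mm in diameter and 8 mm thick, and on it a stem 14 mm in diameter, 34 mm tall, to grip. Starts standing on its foot on the cart top. Origin: centre of the foot's underside; z axis up the stem. Absent (None) in some runs
- short_tappet1: polished steel mushroom tappet, the SHORT kind, 42 mm tall in all: a round foot disc 32 mm in diameter and 8 mm thick, and on it a stem 14 mm in diameter, 34 mm tall, to grip. Starts standing on its foot on the cart top. Origin: centre of the foot's underside; z axis up the stem. Absent (None) in some runs
- short_tappet2: polished steel mushroom tappet, the SHORT kind, 42 mm tall in all: a round foot disc 32 mm in diameter and 8 mm thick, and on it a stem 14 mm in diameter, 34 mm tall, to grip. Starts standing on its foot on the cart top. Origin: centre of the foot's underside; z axis up the stem. Absent (None) in some runs
- piston: aluminium piston, a plain cylinder to grip, 62 mm in diameter, 54 mm tall, standing crown (three dark ring grooves near it) up on the cart top. Origin: centre of its underside; z axis up. About 0.22 kg
- piston_ring (a point): centre of the large aluminium stand ring in the tray, on the floor inside it (4 mm above the cart top). Ring: inner diameter 70 mm, outer 78 mm, rising 10 mm above that floor
- long_ring0 (a point): centre of one of the three stand rings of the yellow row, for LONG tappets, on the floor inside the ring (7 mm above the cart top). Ring: inner diameter 38 mm, outer 44 mm, rising 8 mm above that floor; rings 60 mm apart in a straight row. The yellow and green rows lie side by side, 70 mm apart, and change places from run to run
- long_ring1 (a point): centre of one of the three stand rings of the yellow row, for LONG tappets, on the floor inside the ring (7 mm above the cart top). Ring: inner diameter 38 mm, outer 44 mm, rising 8 mm above that floor; rings 60 mm apart in a straight row. The yellow and green rows lie side by side, 70 mm apart, and change places from run to run
- long_ring2 (a point): centre of one of the three stand rings of the yellow row, for LONG tappets, on the floor inside the ring (7 mm above the cart top). Ring: inner diameter 38 mm, outer 44 mm, rising 8 mm above that floor; rings 60 mm apart in a straight row. The yellow and green rows lie side by side, 70 mm apart, and change places from run to run
- short_ring0 (a point): centre of one of the three stand rings of the green row, for SHORT tappets, on the floor inside the ring (7 mm above the cart top). Ring: inner diameter 38 mm, outer 44 mm, rising 8 mm above that floor; rings 60 mm apart in a straight row. The yellow and green rows lie side by side, 70 mm apart, and change places from run to run
- short_ring1 (a point): centre of one of the three stand rings of the green row, for SHORT tappets, on the floor inside the ring (7 mm above the cart top). Ring: inner diameter 38 mm, outer 44 mm, rising 8 mm above that floor; rings 60 mm apart in a straight row. The yellow and green rows lie side by side, 70 mm apart, and change places from run to run
- short_ring2 (a point): centre of one of the three stand rings of the green row, for SHORT tappets, on the floor inside the ring (7 mm above the cart top). Ring: inner diameter 38 mm, outer 44 mm, rising 8 mm above that floor; rings 60 mm apart in a straight row. The yellow and green rows lie side by side, 70 mm apart, and change places from run to run
- tray: fixed dark steel parts tray, 220 mm (its x) by 240 mm (its y), floor 4 mm thick, walls 25 mm high, holding the two rows of rings (along its x, at its y = -62 and +8 mm) and the piston ring (at its y = +73 mm). Origin: centre of its underside; z up. On its -y side: the swinging gate, and beside the gate's free end a 55 mm stub wall, 45 mm high, with a black catch housing that sticks out 15 mm
- gate (a joint): angle of the aluminium gate about its upright hinge: 0 = shut and seated on the catch, grows to 1.5 as it swings outwards, away from the tray (counter-clockwise seen from above). The gate stays where it is left. A sprung ball catch resists over the last 0.1 rad (push about 2 N at the free end, 3 N at gate_push), then the gate snaps past it and is held at less than 0.02 rad; it cannot go beyond 0
- gate_hinge (a point): on the gate's upright hinge axis, 26 mm above the cart top, at the tray's +x, -y corner. The gate is a panel 146 mm long and 5 mm thick, from 6 to 46 mm above the cart top; when shut it runs from here along the tray's -x direction
- gate_push (a point): point on the middle of the gate's outer face (the face to push), 85 mm from the hinge, 26 mm above the cart top; moves with the gate
- conrod: bystander: forged dark steel connecting rod lying flat, about 135 mm long, 14 mm high. Origin: mid-length, underside
- dipstick: bystander: black plastic dipstick with a yellow cap, 180 mm long, 16 mm high, lying. Origin: 65 mm from the cap end, underside
- pushrod0: bystander: polished steel pushrod 8 mm in diameter, 150 mm long, lying in a small grey box. Origin: mid-length, underside
- pushrod1: bystander: polished steel pushrod 8 mm in diameter, 150 mm long, lying in a small grey box. Origin: mid-length, underside
- oil_bottle: bystander: red oil bottle, 72 mm in diameter, 170 mm tall, standing. Origin: centre of its underside
- gasket_box: bystander: cardboard box 90 x 60 x 30 mm. Origin: centre of its underside
Mind the look-alikes: they are no part of the job. There is more than one size of the piston; the job needs the largest.

How it is judged:
By the outcome, as a careful person would: the job done as asked, in the order asked, and still so for the second after the job is handed in, with the robot touching nothing.
Of long_tappet0, long_tappet1, long_tappet2, short_tappet0, short_tappet1, short_tappet2 only 4 to 6 are there at a start; the rules pass over those that are not, and their reading is None.
At some moment in a run one of long_tappet0, long_tappet1, long_tappet2, short_tappet0, short_tappet1, short_tappet2, piston may be knocked a few centimetres aside while the robot is not near it.
It also fails if it takes over 210 s, if anything falls off the work surface, if the arm or the gripper's body presses on something with over 40 N, if the wrist force passes 120 N, or if a joint passes its speed limit or range.

ROBOT

A 6-joint arm with a two-finger parallel gripper is mounted at the origin on the work surface. World frame = base frame: x ahead of the robot, y to its left, z up, the work surface at z = 0. Lengths are in m, angles in degrees, forces in N, time in s.
With the tool pointing down it reaches from about 0.4 to 0.825 m from the base axis. Payload 7 kg.
Tool frame: the origin (TCP) lies on the centre line of the jaws, within the pads' length; the fingertips stand 22 mm ahead of it and the grasp point (between the pads) lies 3 mm ahead of it (ctrl.finger_overhang is the distance from the TCP to the fingertips, in m); z points along the fingers, y is the line along which they close (so a half turn about z gives the same grasp; the last joint's range is limited). The gripper opens to 88 mm and grips with 3 to 60 N. Pads are 19 mm wide; open, the fingers measure 130 mm over their backs; the gripper's body (78 mm by 193 mm) begins 47 mm behind the grasp point.
Start: joints at [-50.758, 20.546, 0.682, 0, -70.136, -16.507], TCP at [0.261, -0.623, 0.228] pointing down, gripper open.
Joint ranges: [-176.03, 176.03], [-82.01, 121.73], [-58.28, 71.71], [-173.87, 95.51], [-174.79, -0.11], [-173.66, 173.66]. Speed limits (degrees/s): [136.94, 136.94, 172.46, 180, 180, 180].

INTERFACE

Orientations are given as [roll, pitch, yaw] about the fixed x, y, z axes, in that order (R = Rz(yaw) Ry(pitch) Rx(roll)).
In Python, from plant import ctrl gives the robot as it stands. The module is installed in compiled form; this text tells all that it offers.
- The arm moves only by the shell command python3 -m creep 'ROWS'. ROWS is JSON, a list of rows, each an object with "grip": the closure, from 0 (fully open) to 1 (shut); "delta_pos": the shift along the tool's x, y, z scaled (see below), a list of three; "rotation": the turn, a rotation vector about the tool's x, y, z scaled (see below), a list of three. A call has 1 to 5 rows; each row is the pose to reach, as a shift and turn from the pose commanded when the call began, along the tool's axes at that moment; what a row does not reach only later rows make up. The controller multiplies each number of a shift by 10 cm and each number of a turn by pi/2 rad. A row lasts 1/10 s, in which the tool goes at most 50 mm and 8.59 degrees, less where a joint would pass 70% of its speed; a pose out of reach is approached as far as the arm can. A call with a number of a shift or a turn outside -1 to 1 is refused whole. A call with a gripper value outside its range is refused whole. The fingers move at their own pace and stop on an object; the grip force is fixed at half the most. Time passes only in rows, so rows that repeat a pose let the fingers close. It gives the time, the measured TCP pose, the force, the opening and the grip force at its end, in the units of the state.
- ctrl.get_obs(): the state, without advancing time (a new reading comes with each control period).
- ctrl.snapshot(name): name is "scene" or "top"; returns a dict with "color" (400x640x3 uint8, red, green, blue), "intrinsics" (3x3 intrinsics, pixels), "R" (3x3) and "t" (3): a world point X has camera coordinates R X + t. Camera axes: x right, y down, z forward; pixel columns grow to the right and rows downward; lengths in m; the calibration is good to about 2 mm. A picture is of the moment at which its call begins. There is no depth.
- ctrl.close_job(): hands the job in; it is judged then, once.
The state is a dict: "clock": time; "joint_pos": joint angles; "qvel": joint speeds; "tau": joint torques, N m; "tool_pos": TCP position; "orientation": TCP orientation; "force": force on the tool from outside, world axes, zero at the start; "moment": the same for the moment, N m; "opening": finger opening in m; "gripper_force": force on a finger pad.
Only numpy, scipy, OpenCV 4.12 (cv2) and the standard library are available. Lean on these libraries where they do the work, as an engineer would, in place of code of your own. Each camera call takes 0.05 s, during which the arm holds its last target. There are 200 camera calls.

## Working session

There is one attempt and no reset: what is moved stays moved. The work goes in short steps, Python scripts to look and compute and a shell command to move; the robot and the scene stay as the last step left them, time stands still between calls to the robot, and variables do not carry over. Pictures are saved under pics/ and viewed, at most 14 in all, crops included, and the job is handed in when it is done.

```bash
mkdir -p pics
python3 - <<'E'
from plant import ctrl
import cv2,numpy as np
o=ctrl.get_obs();print({k:np.round(v,3).tolist() for k,v in o.items()},ctrl.finger_overhang)
for n in("scene","top"):
    s=ctrl.snapshot(n);cv2.imwrite(f"pics/{n}0.png",s["color"][:,:,::-1]);print(n,np.round(s["intrinsics"],1).tolist(),np.round(s["R"],3).tolist(),np.round(s["t"],3).tolist())
E
```

```text
{'clock': 0.0, 'joint_pos': [-50.759, 20.593, 0.634, -0.02, -70.135, -16.51], 'qvel': [-0.039, -0.011, 0.035, 0.064, -0.002, 0.014], 'tau': [-0.001, -58.271, 29.305, 6.997, 0.007, -0.0], 'tool_pos': [0.261, -0.622, 0.228], 'orientation': [179.905, -0.008, -157.276], 'force': [-0.425, -0.354, 0.217], 'moment': [-0.073, 0.003, 0.04], 'gripper_force': 0.0, 'opening': 0.088} 0.022
scene [[408.1, 0.0, 324.7], [0.0, 408.1, 200.2], [0.0, 0.0, 1.0]] [[0.867, 0.498, -0.003], [0.419, -0.733, -0.536], [-0.269, 0.463, -0.844]] [-0.459, -0.237, 1.281]
top [[376.8, 0.0, 324.1], [0.0, 376.8, 203.7], [0.0, 0.0, 1.0]] [[-0.002, -1.0, -0.004], [-0.977, 0.002, -0.215], [0.215, 0.004, -0.977]] [-0.031, 0.591, 1.21]
```

View pics/scene0.png

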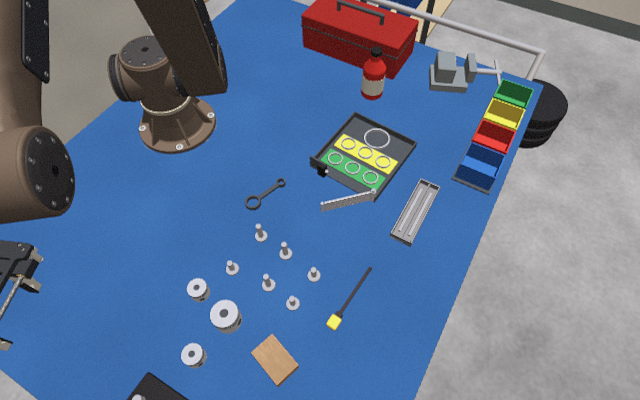

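View pics/top0.png

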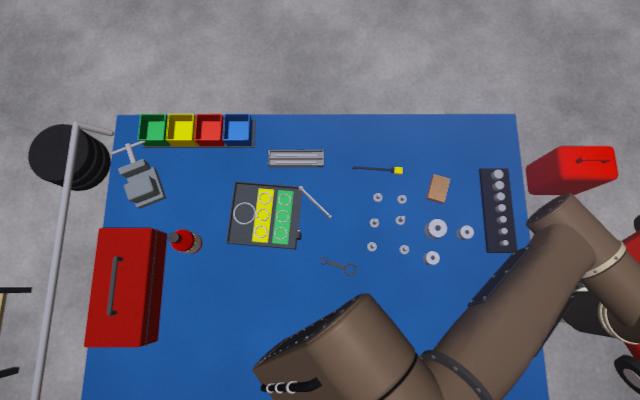

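The top view shows six tappets around (367–405, 197–250), pistons at (437,229), (466,232) and (432,258), and the tray at (265,215) with its gate open at (315,202). Next I'll take close crops.

Run:
```python
import cv2
a=cv2.imread("pics/top0.png");b=cv2.imread("pics/scene0.png")
def c(im,x,y,w,h,k,n):cv2.imwrite("pics/"+n,cv2.resize(im[y:y+h,x:x+w],None,fx=k,fy=k,interpolation=cv2.INTER_CUBIC))
c(a,355,180,133,100,6,"c1.png");c(a,220,170,133,100,6,"c2.png");c(b,175,210,160,160,3.75,"c3.png")
```

```text
(no output)
```

View pics/c1.png

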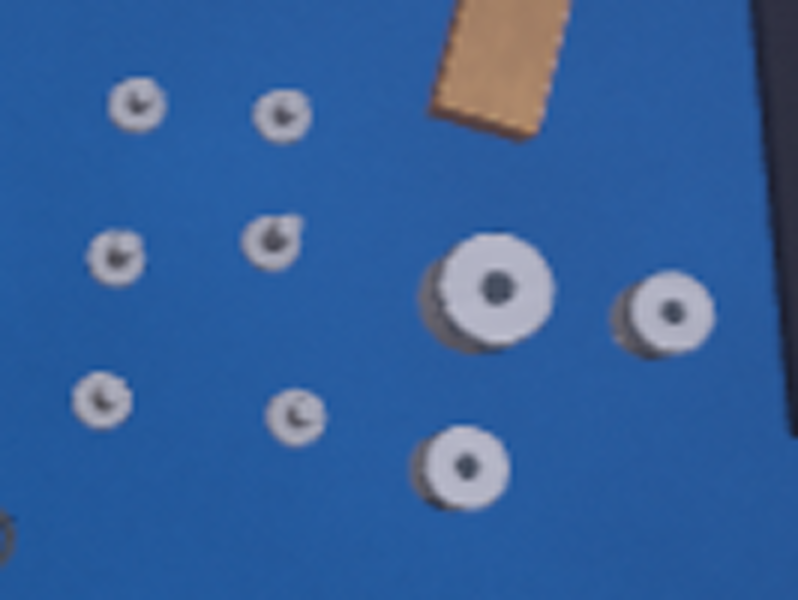

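View pics/c2.png

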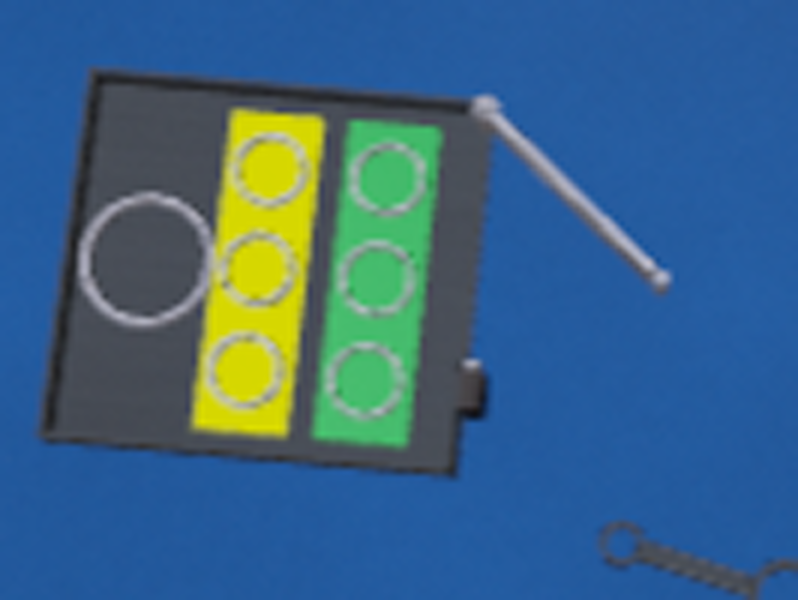

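View pics/c3.png

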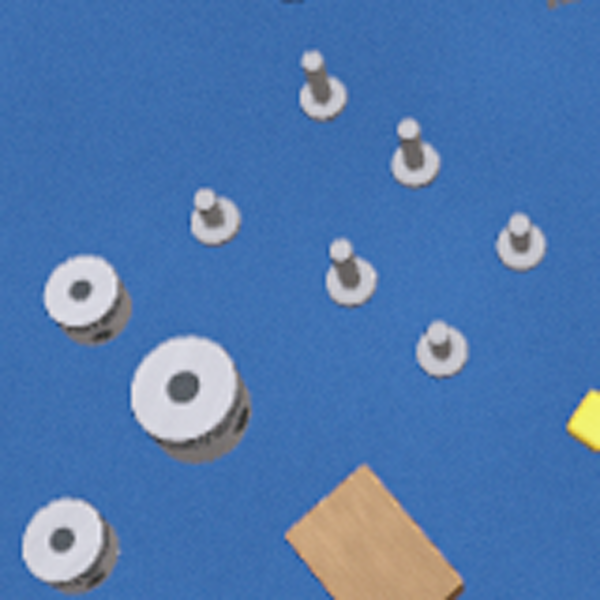

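Candidates, as crop c1 pixels. Pistons: the largest is (497,290), and the smaller look-alikes at (671,313) and (466,467) are rejected. The six tappets are at (137,104), (282,115), (116,257), (271,242), (102,400) and (296,416). In c3, those with feet at (323,97), (415,162) and (351,279) are long, and (215,219), (521,246) and (442,350) are short.

```bash
cat > h.py <<'E'
from plant import ctrl
import numpy as np
def ray(name):
    s=ctrl.snapshot(name);return s
def px2w(s,u,v,z):
    K,R,t=(np.array(s[k]) for k in("intrinsics","R","t"))
    d=R.T@np.linalg.inv(K)@[u,v,1];c=-R.T@t
    return (c+d*(z-c[2])/d[2])[:2]
def crop(s,x,y,k,x0,y0,z):return px2w(s,(x+.5)/k-.5+x0,(y+.5)/k-.5+y0,z)
E
python3 - <<'E'
from h import *
np.set_printoptions(precision=4,suppress=True)
t=ctrl.snapshot("top");s=ctrl.snapshot("scene")
for n,p in zip("ABCDEF",[(137,104),(282,115),(116,257),(271,242),(102,400),(296,416)]):print(n,crop(t,*p,6,355,180,.007))
print("P",crop(t,497,290,6,355,180,.054))
for i,p in enumerate([(323,97),(415,162),(215,219),(351,279),(521,246),(442,350)]):print(i+1,crop(s,*p,3.75,175,210,.007))
print("P",crop(s,186,389,3.75,175,210,.054))
L=[crop(t,*p,6,220,170,.015) for p in[(270,170),(258,269),(246,370)]];S=[crop(t,*p,6,220,170,.015) for p in[(388,178),(376,279),(366,381)]]
B=crop(t,147,259,6,220,170,.014)
print(L,S,B)
# fit tray
loc=np.array([(-.06,.0),(0,0),(.06,0)])
# row order: tray +x -> gate hinge side = image up = index0
P=np.array(L+S+[B]);Q=np.array([(.06,.008),(0,.008),(-.06,.008),(.06,-.062),(0,-.062),(-.06,-.062),(0,.073)])
pm,qm=P.mean(0),Q.mean(0);U,_,V=np.linalg.svd((Q-qm).T@(P-pm));R=(U@V).T
tr=pm-R@qm;print("tray",tr,np.degrees(np.arctan2(R[1,0],R[0,0])),np.linalg.det(R))
F=Q@R.T+tr;print(F,np.abs(F-P).max())
print("hinge",R@[.11,-.12]+tr,crop(t,485,105,6,220,170,.046),"free",crop(t,658,280,6,220,170,.046))
E
```

```text
A [ 0.628  -0.2216]
B [ 0.6211 -0.307 ]
C [ 0.5363 -0.2064]
D [ 0.545  -0.2971]
E [ 0.453  -0.1959]
F [ 0.4436 -0.3069]
P [ 0.5092 -0.4129]
1 [ 0.4498 -0.1965]
2 [ 0.5321 -0.2064]
3 [ 0.4395 -0.307 ]
4 [ 0.5411 -0.2968]
5 [ 0.6251 -0.2226]
6 [ 0.6174 -0.3073]
P [ 0.5096 -0.414 ]
[array([0.6235, 0.1778]), array([0.5642, 0.1829]), array([0.5049, 0.1878])] [array([0.6184, 0.1082]), array([0.5581, 0.1139]), array([0.4983, 0.1184])] [0.5705 0.2481]
tray [0.5637 0.1751] -4.961092182557104 0.9999999999999999
[[0.6241 0.1779]
 [0.5643 0.1831]
 [0.5046 0.1883]
 [0.6181 0.1081]
 [0.5583 0.1133]
 [0.4985 0.1185]
 [0.57   0.2478]] 0.0006606369612487395
hinge [0.6629 0.046 ] [0.6544 0.0496] free [ 0.5514 -0.0499]
```

```bash
cat >> h.py <<'E'
from scipy.spatial.transform import Rotation as Ro
def to(x,y,z,yaw=-94.96):
    o=ctrl.get_obs();R=Ro.from_euler("xyz",o["orientation"],degrees=True)
    d=R.inv().apply(np.array([x,y,z])-o["tool_pos"])*10
    r=(R.inv()*Ro.from_euler("xyz",[180,0,yaw],degrees=True)).as_rotvec()/(np.pi/2)
    print("t",round(o["clock"],1),"pos",np.round(o["tool_pos"],4),"rpy",np.round(o["orientation"],1),"F",np.round(o["force"],1),"op",round(o["opening"],4),round(o["gripper_force"],1))
    print("  shift",np.round(d,3),"rot",np.round(r,3))
E
python3 -m creep '[{"grip":0,"delta_pos":[0,0,0],"rotation":[0,0,-0.346]},{"grip":0,"delta_pos":[0,0,0],"rotation":[0,0,-0.346]},{"grip":0,"delta_pos":[0,0,0],"rotation":[0,0,-0.346]},{"grip":0,"delta_pos":[0,0,0],"rotation":[0,0,-0.346]},{"grip":0,"delta_pos":[0,0,0],"rotation":[0,0,-0.346]}]'
python3 -m creep '[{"grip":0,"delta_pos":[0,0,0],"rotation":[0,0,-0.346]},{"grip":0,"delta_pos":[0,0,0],"rotation":[0,0,-0.346]},{"grip":0,"delta_pos":[0,0,0],"rotation":[0,0,-0.346]},{"grip":0,"delta_pos":[0,0,0],"rotation":[0,0,-0.346]},{"grip":0,"delta_pos":[0,0,0],"rotation":[0,0,-0.346]}]'
python3 -c "from h import *;to(.5095,-.4135,.13)"
```

```text
clock: 0.7
tool_pos: [0.2608, -0.6224, 0.2282]
orientation: [180.0, 0.0, -126.1]
force: [-0.2, -0.6, 0.5]
opening: 0.0876
gripper_force: 0.0
clock: 1.2
tool_pos: [0.2608, -0.6225, 0.2283]
orientation: [180.0, 0.0, -95.1]
force: [0.0, -0.6, -0.4]
opening: 0.0872
gripper_force: 0.0
t 1.2 pos [ 0.2608 -0.6225  0.2283] rpy [180.    0.  -95.1] F [ 0.  -0.6 -0.4] op 0.0872 0.0
  shift [-2.301 -2.293  0.983] rot [ 0.     0.    -0.001]
```

```bash
python3 -m creep '[{"grip":0,"delta_pos":[-0.8,-0.8,0],"rotation":[0,0,0]},{"grip":0,"delta_pos":[-0.8,-0.8,0],"rotation":[0,0,0]},{"grip":0,"delta_pos":[-0.8,-0.8,0],"rotation":[0,0,0]}]' >/dev/null
python3 -m creep '[{"grip":0,"delta_pos":[-0.8,-0.8,0.5],"rotation":[0,0,0]},{"grip":0,"delta_pos":[-0.8,-0.8,0.5],"rotation":[0,0,0]},{"grip":0,"delta_pos":[-0.8,-0.8,0.5],"rotation":[0,0,0]}]' >/dev/null
python3 -m creep '[{"grip":0,"delta_pos":[-0.7,-0.69,0.48],"rotation":[0,0,0]},{"grip":0,"delta_pos":[-0.7,-0.69,0.48],"rotation":[0,0,0]},{"grip":0,"delta_pos":[-0.7,-0.69,0.48],"rotation":[0,0,0]},{"grip":0,"delta_pos":[-0.7,-0.69,0.48],"rotation":[0,0,0]}]'
python3 -c "
from h import *;to(.5095,-.4135,.046)
import cv2;s=ctrl.snapshot('scene');cv2.imwrite('pics/s1.png',cv2.resize(s['color'][180:380,150:390,::-1],None,fx=2.5,fy=2.5))"
```

```text
clock: 2.2
tool_pos: [0.5096, -0.412, 0.1292]
orientation: [179.9, 0.0, -95.0]
force: [-0.0, -0.6, 1.1]
opening: 0.0872
gripper_force: 0.0
t 2.2 pos [ 0.5096 -0.412   0.1292] rpy [179.9   0.  -95. ] F [-0.  -0.6  1.1] op 0.0872 0.0
  shift [ 0.016 -0.002  0.832] rot [ 0.001  0.    -0.001]
```

View pics/s1.png

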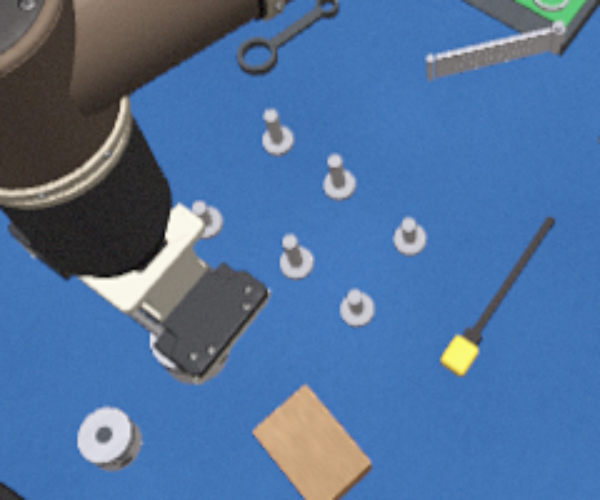

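The gripper is over the large piston at (190,360) in this crop. The tappets are undisturbed.

```bash
python3 -m creep '[{"grip":0,"delta_pos":[0.016,0,0.4],"rotation":[0,0,0]},{"grip":0,"delta_pos":[0.016,0,0.6],"rotation":[0,0,0]},{"grip":0,"delta_pos":[0.016,0,0.83],"rotation":[0,0,0]},{"grip":0,"delta_pos":[0.016,0,0.83],"rotation":[0,0,0]}]'
python3 -m creep '[{"grip":0.5,"delta_pos":[0,0,0],"rotation":[0,0,0]},{"grip":0.5,"delta_pos":[0,0,0],"rotation":[0,0,0]},{"grip":0.5,"delta_pos":[0,0,0],"rotation":[0,0,0]},{"grip":0.5,"delta_pos":[0,0,0],"rotation":[0,0,0]},{"grip":0.5,"delta_pos":[0,0,0],"rotation":[0,0,0]}]'
python3 -c "from h import *;to(.5095,-.4135,.15)"
```

```text
clock: 2.65
tool_pos: [0.5061, -0.4153, 0.0453]
orientation: [179.8, 0.1, -95.2]
force: [-1.0, 0.1, -0.2]
opening: 0.0875
gripper_force: 0.0
clock: 3.15
tool_pos: [0.5092, -0.4153, 0.0487]
orientation: [-179.9, -0.0, -95.0]
force: [-2.0, 0.0, 6.9]
opening: 0.0608
gripper_force: 30.0
t 3.1 pos [ 0.5092 -0.4153  0.0487] rpy [-179.9   -0.   -95. ] F [-2.   0.   6.9] op 0.0608 30.0
  shift [-0.017 -0.003 -1.013] rot [-0.001 -0.001 -0.   ]
```

```bash
python3 -m creep '[{"grip":0.5,"delta_pos":[0,0,-0.3],"rotation":[0,0,0]},{"grip":0.5,"delta_pos":[0,0,-0.7],"rotation":[0,0,0]},{"grip":0.5,"delta_pos":[0,0,-1],"rotation":[0,0,0]},{"grip":0.5,"delta_pos":[0,0,-1],"rotation":[0,0,0]}]' | tail -2
for i in 1; do
python3 -m creep '[{"grip":0.5,"delta_pos":[-0.2,0,0],"rotation":[0,0,0]},{"grip":0.5,"delta_pos":[-0.6,0,0],"rotation":[0,0,0]},{"grip":0.5,"delta_pos":[-1,0,0],"rotation":[0,0,0]}]' 
python3 -m creep '[{"grip":0.5,"delta_pos":[-0.5,0,0],"rotation":[0,0,0]},{"grip":0.5,"delta_pos":[-1,0,0],"rotation":[0,0,0]}]' 
python3 -m creep '[{"grip":0.5,"delta_pos":[-0.5,0,0],"rotation":[0,0,0]},{"grip":0.5,"delta_pos":[-1,0,0],"rotation":[0,0,0]}]' 
python3 -m creep '[{"grip":0.5,"delta_pos":[-0.5,0,0],"rotation":[0,0,0]},{"grip":0.5,"delta_pos":[-1,0,0],"rotation":[0,0,0]}]' 
python3 -m creep '[{"grip":0.5,"delta_pos":[-0.5,0,0],"rotation":[0,0,0]},{"grip":0.5,"delta_pos":[-1,0,0],"rotation":[0,0,0]}]' 
python3 -m creep '[{"grip":0.5,"delta_pos":[-0.5,0,0],"rotation":[0,0,0]},{"grip":0.5,"delta_pos":[-0.8,0,0],"rotation":[0,0,0]},{"grip":0.5,"delta_pos":[-1,0,0],"rotation":[0,0,0]},{"grip":0.5,"delta_pos":[-1,0,0],"rotation":[0,0,0]}]'; done >/dev/null
python3 -c "from h import *;to(.57,.2478,.15)"
```

```text
opening: 0.0611
gripper_force: 30.0
t 5.0 pos [0.5607 0.185  0.1466] rpy [180.   -0.  -94.9] F [-0.2 -0.3 -3.3] op 0.061 30.0
  shift [-0.634 -0.039 -0.034] rot [ 0.    -0.     0.001]
```

```bash
python3 -m creep '[{"grip":0.5,"delta_pos":[-0.3,-0.04,0.2],"rotation":[0,0,0]},{"grip":0.5,"delta_pos":[-0.6,-0.04,0.4],"rotation":[0,0,0]},{"grip":0.5,"delta_pos":[-0.634,-0.04,0.6],"rotation":[0,0,0]},{"grip":0.5,"delta_pos":[-0.634,-0.04,0.6],"rotation":[0,0,0]},{"grip":0.5,"delta_pos":[-0.634,-0.04,0.6],"rotation":[0,0,0]}]' | tail -2
python3 -c "
from h import *;to(.57,.2478,.0527)
import cv2;s=ctrl.snapshot('scene');cv2.imwrite('pics/s2.png',cv2.resize(s['color'][80:220,280:440,::-1],None,fx=4,fy=4,interpolation=cv2.INTER_CUBIC))
s=ctrl.snapshot('top');cv2.imwrite('pics/t2.png',cv2.resize(s['color'][160:270,210:340,::-1],None,fx=4,fy=4,interpolation=cv2.INTER_CUBIC))
a=cv2.imread('pics/s2.png');b=cv2.imread('pics/t2.png')
a=cv2.resize(a,(400,350));b=cv2.resize(b,(400,338));b=cv2.copyMakeBorder(b,0,12,0,0,0);cv2.imwrite('pics/st2.png',cv2.hconcat([a,b]))"
```

```text
opening: 0.0609
gripper_force: 30.0
t 5.5 pos [0.5702 0.2443 0.0872] rpy [ 1.799e+02 -1.000e-01 -9.500e+01] F [ 0.5 -0.4 -1.6] op 0.0609 30.0
  shift [-0.035  0.004  0.345] rot [ 0.001 -0.001 -0.001]
```

View pics/st2.png

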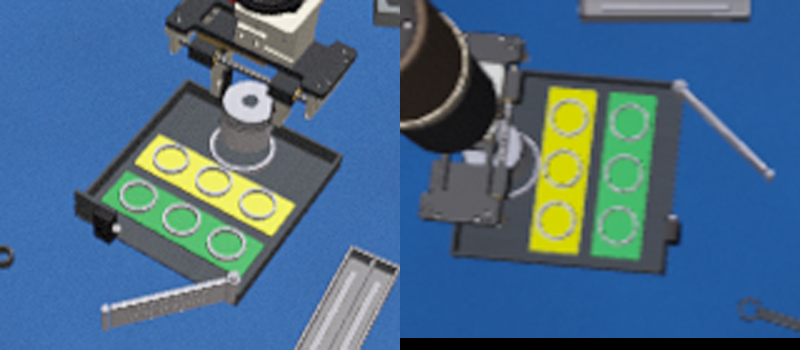

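```bash
python3 -c "
from h import *
s=ctrl.snapshot('scene')
print(px2w(s,376.8-.3,138-.3,.014),px2w(s,380-.3,120.4-.3,.0925));to(.57,.2465,.0527)"
```

```text
[0.56693307 0.24767025] [0.56896149 0.24572066]
t 5.7 pos [0.5711 0.2451 0.0888] rpy [-1.799e+02  1.000e-01 -9.500e+01] F [-0.1 -0.1 -1.3] op 0.0609 30.0
  shift [-0.013  0.013  0.361] rot [-0.001  0.001 -0.001]
```

```bash
python3 -m creep '[{"grip":0.5,"delta_pos":[-0.016,0.02,0.1],"rotation":[0,0,0]},{"grip":0.5,"delta_pos":[-0.016,0.02,0.2],"rotation":[0,0,0]},{"grip":0.5,"delta_pos":[-0.016,0.02,0.28],"rotation":[0,0,0]},{"grip":0.5,"delta_pos":[-0.016,0.02,0.32],"rotation":[0,0,0]},{"grip":0.5,"delta_pos":[-0.016,0.02,0.36],"rotation":[0,0,0]}]'
python3 -m creep '[{"grip":0.5,"delta_pos":[0,0,0],"rotation":[0,0,0]},{"grip":0.5,"delta_pos":[0,0,0],"rotation":[0,0,0]}]'
python3 -c "from h import *;to(.569,.2467,.0527)"
```

```text
clock: 6.2
tool_pos: [0.5682, 0.2471, 0.0524]
orientation: [180.0, -0.1, -94.9]
force: [-17.4, -2.1, 41.9]
opening: 0.0608
gripper_force: 30.0
clock: 6.4
tool_pos: [0.5682, 0.2471, 0.0526]
orientation: [180.0, -0.0, -95.0]
force: [-5.7, -1.7, 11.1]
opening: 0.061
gripper_force: 30.0
t 6.4 pos [0.5682 0.2471 0.0526] rpy [180.  -0. -95.] F [-5.7 -1.7 11.1] op 0.061 30.0
  shift [ 0.003 -0.008 -0.001] rot [ 0.    -0.001  0.   ]
```

```bash
python3 -m creep '[{"grip":0,"delta_pos":[0,0,0],"rotation":[0,0,0]},{"grip":0,"delta_pos":[0,0,0],"rotation":[0,0,0]},{"grip":0,"delta_pos":[0,0,0],"rotation":[0,0,0]},{"grip":0,"delta_pos":[0,0,-0.2],"rotation":[0,0,0]},{"grip":0,"delta_pos":[0,0,-0.5],"rotation":[0,0,0]}]'|tail -2
python3 -m creep '[{"grip":0.65,"delta_pos":[0.4,0,-0.4],"rotation":[0,0,0]},{"grip":0.65,"delta_pos":[0.9,0,-0.4],"rotation":[0,0,0]}]' >/dev/null
python3 -m creep '[{"grip":0.65,"delta_pos":[0.5,0,0],"rotation":[0,0,0]},{"grip":0.65,"delta_pos":[1,0,0],"rotation":[0,0,0]}]' >/dev/null
python3 -m creep '[{"grip":0.65,"delta_pos":[0.5,0,0],"rotation":[0,0,0]},{"grip":0.65,"delta_pos":[1,0,0],"rotation":[0,0,0]}]' >/dev/null
python3 -m creep '[{"grip":0.65,"delta_pos":[0.5,0,0],"rotation":[0,0,0]},{"grip":0.65,"delta_pos":[1,0,0],"rotation":[0,0,0]}]' >/dev/null
python3 -c "
from h import *;to(.534,-.2064,.12)
import cv2;s=ctrl.snapshot('top');cv2.imwrite('pics/t3.png',cv2.resize(s['color'][160:280,210:490,::-1],None,fx=2.8,fy=2.8,interpolation=cv2.INTER_CUBIC))"
```

```text
opening: 0.0867
gripper_force: 0.0
t 7.7 pos [ 0.5349 -0.1382  0.1412] rpy [-180.   -0.  -95.] F [ 0.9 -0.5  0.6] op 0.0327 0.0
  shift [ 0.68  -0.05   0.212] rot [-0. -0. -0.]
```

View pics/t3.png

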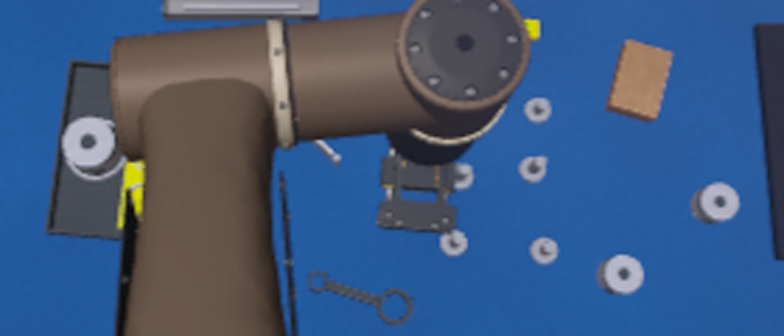

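The piston stands in its ring at (88,141). The tappets at (462,174), (454,242), (533,168), (544,250) and (538,109) are unmoved.

```bash
python3 -m creep '[{"grip":0.65,"delta_pos":[0.4,-0.05,0.1],"rotation":[0,0,0]},{"grip":0.65,"delta_pos":[0.68,-0.05,0.4],"rotation":[0,0,0]},{"grip":0.65,"delta_pos":[0.68,-0.05,0.6],"rotation":[0,0,0]},{"grip":0.65,"delta_pos":[0.68,-0.05,0.6],"rotation":[0,0,0]}]'|tail -2
python3 -c "
from h import *
s=ctrl.snapshot('top')
print(px2w(s,241.1,210,.058),px2w(s,244.1,212.8,.014))
to(.534,-.2064,.045)"
```

```text
opening: 0.0307
gripper_force: 0.0
[0.5713863  0.24894442] [0.57029715 0.2480375 ]
t 8.2 pos [ 0.5333 -0.2048  0.0799] rpy [179.8  -0.  -95. ] F [ 1.1 -0.2  0.4] op 0.0305 0.0
  shift [ 0.015 -0.01   0.349] rot [ 0.002 -0.    -0.001]
```

```bash
python3 -m creep '[{"grip":0.65,"delta_pos":[0.02,0,0.2],"rotation":[0,0,0]},{"grip":0.65,"delta_pos":[0.02,0,0.35],"rotation":[0,0,0]},{"grip":0.65,"delta_pos":[0.02,0,0.35],"rotation":[0,0,0]}]'|head -5
python3 -m creep '[{"grip":1,"delta_pos":[0,0,0],"rotation":[0,0,0]},{"grip":1,"delta_pos":[0,0,0],"rotation":[0,0,0]},{"grip":1,"delta_pos":[0,0,0],"rotation":[0,0,0]},{"grip":1,"delta_pos":[0,0,0],"rotation":[0,0,0]}]'
python3 -m creep '[{"grip":1,"delta_pos":[0,0,-0.4],"rotation":[0,0,0]},{"grip":1,"delta_pos":[0,0,-0.7],"rotation":[0,0,0]},{"grip":1,"delta_pos":[0,0,-0.8],"rotation":[0,0,0]},{"grip":1,"delta_pos":[-0.3,0,-0.8],"rotation":[0,0,0]},{"grip":1,"delta_pos":[-0.8,0,-0.8],"rotation":[0,0,0]}]'
python3 -c "
from h import *
to(.621,.177,.125)"
```

```text
clock: 8.5
tool_pos: [0.5338, -0.2057, 0.0457]
orientation: [179.9, 0.0, -94.9]
force: [-0.4, 0.5, -0.1]
opening: 0.0308
clock: 8.9
tool_pos: [0.5348, -0.2065, 0.0472]
orientation: [-179.9, -0.0, -95.0]
force: [-0.7, 1.4, 5.4]
opening: 0.013
gripper_force: 30.0
clock: 9.4
tool_pos: [0.5408, -0.1276, 0.1263]
orientation: [-180.0, 0.0, -95.2]
force: [1.2, 1.1, -1.0]
opening: 0.0129
gripper_force: 30.0
t 9.4 pos [ 0.5408 -0.1276  0.1263] rpy [-180.     0.   -95.2] F [ 1.2  1.1 -1. ] op 0.0129 30.0
  shift [-3.106 -0.522  0.014] rot [-0.     0.    -0.003]
```

```bash
python3 -m creep '[{"grip":1,"delta_pos":[-0.4,-0.08,0],"rotation":[0,0,0]},{"grip":1,"delta_pos":[-0.9,-0.17,0],"rotation":[0,0,0]}]' >/dev/null
python3 -m creep '[{"grip":1,"delta_pos":[-0.5,-0.08,0],"rotation":[0,0,0]},{"grip":1,"delta_pos":[-1,-0.17,0],"rotation":[0,0,0]}]' >/dev/null
python3 -m creep '[{"grip":1,"delta_pos":[-0.5,-0.1,0],"rotation":[0,0,0]},{"grip":1,"delta_pos":[-0.9,-0.17,0],"rotation":[0,0,0]},{"grip":1,"delta_pos":[-1,-0.18,0.3],"rotation":[0,0,0]},{"grip":1,"delta_pos":[-1,-0.18,0.4],"rotation":[0,0,0]},{"grip":1,"delta_pos":[-1,-0.18,0.4],"rotation":[0,0,0]}]' >/dev/null
python3 -c "
from h import *
to(.621,.177,.0542)
import cv2;s=ctrl.snapshot('scene');cv2.imwrite('pics/s4.png',cv2.resize(s['color'][100:210,290:430,::-1],None,fx=5,fy=5,interpolation=cv2.INTER_CUBIC))"
```

```text
t 10.3 pos [0.6155 0.1545 0.0836] rpy [ 1.798e+02 -1.000e-01 -9.500e+01] F [-0.1 -0.1 -0.4] op 0.0131 30.0
  shift [-0.229 -0.036  0.294] rot [ 0.003 -0.002 -0.   ]
```

View pics/s4.png

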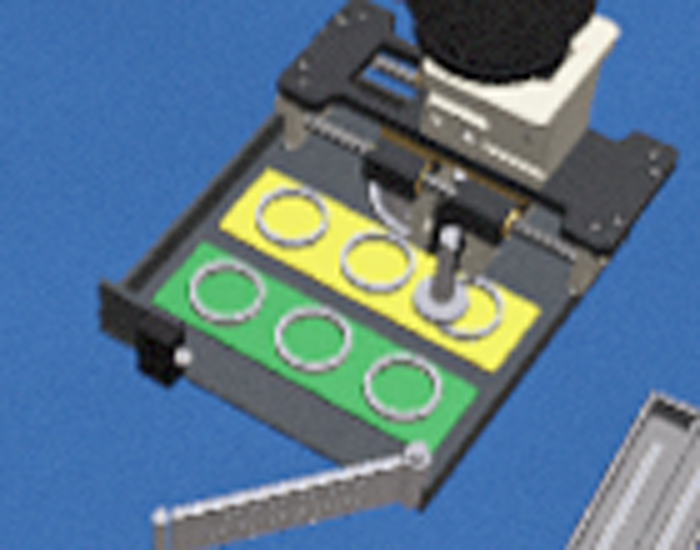

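The held tappet's foot is at (441,303), over the yellow row. The target ring is centred at (468,308).

```bash
python3 -c "
from h import *
s=ctrl.snapshot('scene')
c=lambda x,y,z:print(crop(s,x,y,5,290,100,z))
c(468,308,.015);c(441,301,.044);c(451,234,.096)
for p in [(378,263),(291,218),(402,387),(313,339),(227,292)]:c(*p,.015)
to(.621,.177,.0542)"
```

```text
[0.6232288  0.17601204]
[0.61466217 0.15088661]
[0.61228423 0.15553267]
[0.56291613 0.18001085]
[0.50228363 0.18502092]
[0.61512835 0.10667107]
[0.55574333 0.11171493]
[0.49631495 0.11714232]
t 10.4 pos [0.6173 0.1544 0.0863] rpy [180.  -0. -95.] F [ 0.7 -0.9 -0.4] op 0.013 30.0
  shift [-0.229 -0.017  0.321] rot [ 0.    -0.    -0.001]
```

```bash
python3 -m creep '[{"grip":1,"delta_pos":[-0.23,-0.02,0],"rotation":[0,0,0]},{"grip":1,"delta_pos":[-0.23,-0.02,0.1],"rotation":[0,0,0]},{"grip":1,"delta_pos":[-0.23,-0.02,0.2],"rotation":[0,0,0]},{"grip":1,"delta_pos":[-0.23,-0.02,0.26],"rotation":[0,0,0]},{"grip":1,"delta_pos":[-0.23,-0.02,0.31],"rotation":[0,0,0]}]'
python3 -m creep '[{"grip":1,"delta_pos":[0,0,0],"rotation":[0,0,0]},{"grip":1,"delta_pos":[0,0,0],"rotation":[0,0,0]}]'
```

```text
clock: 10.9
tool_pos: [0.6211, 0.1776, 0.0544]
orientation: [180.0, -0.0, -95.0]
force: [-0.5, -0.0, -0.9]
opening: 0.0127
gripper_force: 30.0
clock: 11.1
tool_pos: [0.6214, 0.1779, 0.055]
orientation: [-180.0, -0.0, -95.0]
force: [1.4, 0.0, -1.4]
opening: 0.0129
gripper_force: 30.0
```

```bash
python3 -m creep '[{"grip":0.65,"delta_pos":[0,0,0],"rotation":[0,0,0]},{"grip":0.65,"delta_pos":[0,0,0],"rotation":[0,0,0]},{"grip":0.65,"delta_pos":[0,0,-0.2],"rotation":[0,0,0]},{"grip":0.65,"delta_pos":[0,0,-0.5],"rotation":[0,0,0]},{"grip":0.65,"delta_pos":[0,0,-0.8],"rotation":[0,0,0]}]'|tail -2
python3 -m creep '[{"grip":0.65,"delta_pos":[0.5,0.2,0],"rotation":[0,0,0]},{"grip":0.65,"delta_pos":[0.9,0.34,0],"rotation":[0,0,0]}]' >/dev/null
python3 -m creep '[{"grip":0.65,"delta_pos":[0.5,0.2,0],"rotation":[0,0,0]},{"grip":0.65,"delta_pos":[1,0.34,0],"rotation":[0,0,0]}]' >/dev/null
python3 -m creep '[{"grip":0.65,"delta_pos":[0.5,0.2,0],"rotation":[0,0,0]},{"grip":0.65,"delta_pos":[1,0.34,0],"rotation":[0,0,0]}]' >/dev/null
python3 -m creep '[{"grip":0.65,"delta_pos":[0.5,0.2,0],"rotation":[0,0,0]},{"grip":0.65,"delta_pos":[0.9,0.34,0],"rotation":[0,0,0]},{"grip":0.65,"delta_pos":[0.9,0.34,0],"rotation":[0,0,0]},{"grip":0.65,"delta_pos":[0.9,0.34,0],"rotation":[0,0,0]}]' >/dev/null
python3 -c "
from h import *
to(.450,-.1965,.045)
import cv2;s=ctrl.snapshot('scene');a=cv2.resize(s['color'][80:220,270:430,::-1],(400,350),interpolation=cv2.INTER_CUBIC)
b=cv2.resize(s['color'][210:350,200:360,::-1],(400,350),interpolation=cv2.INTER_CUBIC);cv2.imwrite('pics/s5.png',cv2.hconcat([a,b]))"
```

```text
opening: 0.0306
gripper_force: 0.0
t 12.6 pos [ 0.4567 -0.1789  0.1355] rpy [-179.9    0.   -95.1] F [-0.3  0.   0.6] op 0.0305 0.0
  shift [0.182 0.052 0.905] rot [-0.001  0.    -0.002]
```

View pics/s5.png

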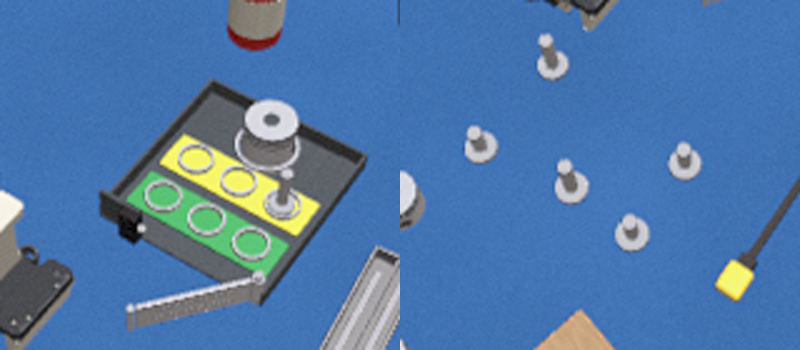

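The piston and the first long tappet stand in their rings, at (270,120) and (285,205). The remaining five are unmoved: E (553,65), F (481,146), D (571,186), A (684,160) and B (632,234).

```bash
cat >> h.py <<'E'
import cv2
def blobs():
    "world xy (at z=.025) of pale blobs in the cart area, scene camera"
    s=ctrl.snapshot("scene");h=cv2.cvtColor(s["color"],cv2.COLOR_RGB2HSV)
    m=((h[...,1]<80)&(h[...,2]>70)).astype(np.uint8)
    n,_,st,c=cv2.connectedComponentsWithStats(m)
    for i in range(1,n):
        if 60<st[i,4]<600 and 180<c[i][0]<350 and 215<c[i][1]<330:print("  blob",np.round(px2w(s,*c[i],.02),3),st[i,4])
E
python3 -m creep '[{"grip":0.65,"delta_pos":[0.182,0.052,0],"rotation":[0,0,0]},{"grip":0.65,"delta_pos":[0.182,0.052,0.4],"rotation":[0,0,0]},{"grip":0.65,"delta_pos":[0.182,0.052,0.7],"rotation":[0,0,0]},{"grip":0.65,"delta_pos":[0.182,0.052,0.9],"rotation":[0,0,0]},{"grip":0.65,"delta_pos":[0.182,0.052,0.9],"rotation":[0,0,0]}]'|head -5
python3 -m creep '[{"grip":0.65,"delta_pos":[0,0,0],"rotation":[0,0,0]},{"grip":1,"delta_pos":[0,0,0],"rotation":[0,0,0]},{"grip":1,"delta_pos":[0,0,0],"rotation":[0,0,0]},{"grip":1,"delta_pos":[0,0,0],"rotation":[0,0,0]},{"grip":1,"delta_pos":[0,0,0],"rotation":[0,0,0]}]'
python3 -m creep '[{"grip":1,"delta_pos":[0,0,-0.4],"rotation":[0,0,0]},{"grip":1,"delta_pos":[0,0,-0.7],"rotation":[0,0,0]},{"grip":1,"delta_pos":[0,0,-0.8],"rotation":[0,0,0]},{"grip":1,"delta_pos":[-0.3,0,-0.8],"rotation":[0,0,0]},{"grip":1,"delta_pos":[-0.8,0,-0.8],"rotation":[0,0,0]}]'
python3 -c "
from h import *
blobs();to(.502,.186,.125)"
```

```text
clock: 13.15
tool_pos: [0.4491, -0.1943, 0.0427]
orientation: [179.7, -0.0, -94.9]
force: [0.5, 0.4, 0.6]
opening: 0.0304
clock: 13.65
tool_pos: [0.451, -0.1955, 0.0461]
orientation: [-179.9, -0.0, -95.0]
force: [-0.9, 1.0, 6.0]
opening: 0.0129
gripper_force: 30.0
clock: 14.15
tool_pos: [0.457, -0.1163, 0.1251]
orientation: [-180.0, 0.0, -95.2]
force: [0.5, 0.5, -1.2]
opening: 0.0131
gripper_force: 30.0
  blob [ 0.444 -0.31 ] 154
  blob [ 0.627 -0.226] 144
  blob [ 0.543 -0.299] 171
  blob [ 0.408 -0.394] 414
  blob [ 0.621 -0.311] 155
t 14.2 pos [ 0.4579 -0.1101  0.1252] rpy [-1.799e+02  1.000e-01 -9.500e+01] F [-1.4  4.7 -1.6] op 0.013 30.0
  shift [-2.988 -0.181  0.007] rot [-0.001  0.001 -0.   ]
```

```bash
python3 -m creep '[{"grip":1,"delta_pos":[-0.5,-0.03,0],"rotation":[0,0,0]},{"grip":1,"delta_pos":[-1,-0.06,0],"rotation":[0,0,0]}]' >/dev/null
python3 -m creep '[{"grip":1,"delta_pos":[-0.5,-0.03,0],"rotation":[0,0,0]},{"grip":1,"delta_pos":[-1,-0.06,0],"rotation":[0,0,0]}]' >/dev/null
python3 -m creep '[{"grip":1,"delta_pos":[-0.5,-0.03,0],"rotation":[0,0,0]},{"grip":1,"delta_pos":[-0.9,-0.06,0],"rotation":[0,0,0]},{"grip":1,"delta_pos":[-1,-0.06,0.3],"rotation":[0,0,0]},{"grip":1,"delta_pos":[-1,-0.06,0.4],"rotation":[0,0,0]},{"grip":1,"delta_pos":[-1,-0.06,0.4],"rotation":[0,0,0]}]' >/dev/null
python3 -c "
from h import *
to(.502,.1865,.0535)"
```

```text
t 15.1 pos [0.4995 0.18   0.083 ] rpy [179.8  -0.2 -95. ] F [ 0.3  1.3 -0.6] op 0.0129 30.0
  shift [-0.068 -0.02   0.295] rot [ 0.002 -0.002 -0.   ]
```

```bash
python3 -m creep '[{"grip":1,"delta_pos":[-0.065,-0.01,0],"rotation":[0,0,0]},{"grip":1,"delta_pos":[-0.065,-0.01,0.1],"rotation":[0,0,0]},{"grip":1,"delta_pos":[-0.065,-0.01,0.2],"rotation":[0,0,0]},{"grip":1,"delta_pos":[-0.065,-0.01,0.26],"rotation":[0,0,0]},{"grip":1,"delta_pos":[-0.065,-0.01,0.315],"rotation":[0,0,0]}]'|head -4
python3 -m creep '[{"grip":1,"delta_pos":[0,0,0],"rotation":[0,0,0]},{"grip":1,"delta_pos":[0,0,0],"rotation":[0,0,0]}]'|head -4
```

```text
clock: 15.6
tool_pos: [0.5025, 0.187, 0.0529]
orientation: [180.0, -0.0, -95.0]
force: [-6.9, 0.1, 28.7]
clock: 15.8
tool_pos: [0.5027, 0.1874, 0.0533]
orientation: [180.0, -0.0, -95.0]
force: [-0.5, 0.6, -0.8]
```

```bash
python3 -m creep '[{"grip":0.65,"delta_pos":[0,0,0],"rotation":[0,0,0]},{"grip":0.65,"delta_pos":[0,0,0],"rotation":[0,0,0]},{"grip":0.65,"delta_pos":[0,0,-0.2],"rotation":[0,0,0]},{"grip":0.65,"delta_pos":[0,0,-0.5],"rotation":[0,0,0]},{"grip":0.65,"delta_pos":[0,0,-0.8],"rotation":[0,0,0]}]'|tail -2
python3 -m creep '[{"grip":0.65,"delta_pos":[0.5,-0.1,0],"rotation":[0,0,0]},{"grip":0.65,"delta_pos":[0.9,-0.16,0],"rotation":[0,0,0]}]' >/dev/null
python3 -m creep '[{"grip":0.65,"delta_pos":[0.5,-0.1,0],"rotation":[0,0,0]},{"grip":0.65,"delta_pos":[1,-0.16,0],"rotation":[0,0,0]}]' >/dev/null
python3 -m creep '[{"grip":0.65,"delta_pos":[0.5,-0.1,0],"rotation":[0,0,0]},{"grip":0.65,"delta_pos":[1,-0.16,0],"rotation":[0,0,0]}]' >/dev/null
python3 -m creep '[{"grip":0.65,"delta_pos":[0.5,-0.1,0],"rotation":[0,0,0]},{"grip":0.65,"delta_pos":[1,-0.16,0],"rotation":[0,0,0]}]' >/dev/null
python3 -m creep '[{"grip":0.65,"delta_pos":[0.5,-0.1,0],"rotation":[0,0,0]},{"grip":0.65,"delta_pos":[0.8,-0.16,0],"rotation":[0,0,0]},{"grip":0.65,"delta_pos":[0.8,-0.16,0],"rotation":[0,0,0]},{"grip":0.65,"delta_pos":[0.8,-0.16,0],"rotation":[0,0,0]}]' >/dev/null
python3 -c "
from h import *
blobs();to(.5415,-.297,.045)"
```

```text
opening: 0.0305
gripper_force: 0.0
  blob [ 0.444 -0.31 ] 153
  blob [ 0.627 -0.226] 144
  blob [ 0.543 -0.299] 172
  blob [ 0.408 -0.394] 413
  blob [ 0.621 -0.311] 157
t 17.6 pos [ 0.5411 -0.2836  0.1333] rpy [180.   0. -95.] F [-0.4  0.1  0.2] op 0.0309 0.0
  shift [ 0.134 -0.016  0.883] rot [ 0.     0.    -0.001]
```

```bash
python3 -m creep '[{"grip":0.65,"delta_pos":[0.12,0,0],"rotation":[0,0,0]},{"grip":0.65,"delta_pos":[0.12,0,0.4],"rotation":[0,0,0]},{"grip":0.65,"delta_pos":[0.12,0,0.7],"rotation":[0,0,0]},{"grip":0.65,"delta_pos":[0.12,0,0.88],"rotation":[0,0,0]},{"grip":0.65,"delta_pos":[0.12,0,0.88],"rotation":[0,0,0]}]'|head -5
python3 -m creep '[{"grip":0.65,"delta_pos":[0,0,0],"rotation":[0,0,0]},{"grip":1,"delta_pos":[0,0,0],"rotation":[0,0,0]},{"grip":1,"delta_pos":[0,0,0],"rotation":[0,0,0]},{"grip":1,"delta_pos":[0,0,0],"rotation":[0,0,0]},{"grip":1,"delta_pos":[0,0,0],"rotation":[0,0,0]}]'
python3 -m creep '[{"grip":1,"delta_pos":[0,0,-0.4],"rotation":[0,0,0]},{"grip":1,"delta_pos":[0,0,-0.7],"rotation":[0,0,0]},{"grip":1,"delta_pos":[0,0,-0.8],"rotation":[0,0,0]},{"grip":1,"delta_pos":[-0.3,0,-0.8],"rotation":[0,0,0]},{"grip":1,"delta_pos":[-0.8,0,-0.8],"rotation":[0,0,0]}]' >/dev/null
python3 -c "
from h import *
blobs();to(.562,.182,.125)"
```

```text
clock: 18.05
tool_pos: [0.5386, -0.2944, 0.043]
orientation: [179.7, 0.1, -94.9]
force: [-0.1, 0.3, 0.2]
opening: 0.0307
clock: 18.55
tool_pos: [0.5411, -0.2958, 0.0466]
orientation: [-179.9, -0.0, -95.0]
force: [0.4, 0.9, 2.6]
opening: 0.013
gripper_force: 30.0
  blob [ 0.439 -0.17 ] 317
  blob [ 0.444 -0.31 ] 153
  blob [ 0.627 -0.226] 144
  blob [ 0.408 -0.394] 413
  blob [ 0.621 -0.311] 156
t 19.1 pos [ 0.5474 -0.2099  0.1254] rpy [-1.8e+02  1.0e-01 -9.5e+01] F [-3.3  4.1 -2.5] op 0.013 29.9
  shift [-3.917  0.197  0.011] rot [-0.     0.001 -0.001]
```

```bash
python3 -m creep '[{"grip":1,"delta_pos":[-0.5,0.03,0],"rotation":[0,0,0]},{"grip":1,"delta_pos":[-1,0.05,0],"rotation":[0,0,0]}]' >/dev/null
python3 -m creep '[{"grip":1,"delta_pos":[-0.5,0.03,0],"rotation":[0,0,0]},{"grip":1,"delta_pos":[-1,0.05,0],"rotation":[0,0,0]}]' >/dev/null
python3 -m creep '[{"grip":1,"delta_pos":[-0.5,0.03,0],"rotation":[0,0,0]},{"grip":1,"delta_pos":[-1,0.05,0],"rotation":[0,0,0]}]' >/dev/null
python3 -m creep '[{"grip":1,"delta_pos":[-0.5,0.03,0],"rotation":[0,0,0]},{"grip":1,"delta_pos":[-0.9,0.05,0],"rotation":[0,0,0]},{"grip":1,"delta_pos":[-0.9,0.05,0.3],"rotation":[0,0,0]},{"grip":1,"delta_pos":[-0.9,0.05,0.4],"rotation":[0,0,0]},{"grip":1,"delta_pos":[-0.9,0.05,0.4],"rotation":[0,0,0]}]' >/dev/null
python3 -c "
from h import *
to(.562,.182,.054)"
```

```text
t 20.2 pos [0.5596 0.1727 0.0834] rpy [179.8  -0.2 -95. ] F [-1.4 -1.7  0.2] op 0.0128 29.9
  shift [-0.095 -0.017  0.294] rot [ 0.003 -0.002 -0.   ]
```

```bash
python3 -m creep '[{"grip":1,"delta_pos":[-0.09,-0.01,0],"rotation":[0,0,0]},{"grip":1,"delta_pos":[-0.09,-0.01,0.1],"rotation":[0,0,0]},{"grip":1,"delta_pos":[-0.09,-0.01,0.2],"rotation":[0,0,0]},{"grip":1,"delta_pos":[-0.09,-0.01,0.26],"rotation":[0,0,0]},{"grip":1,"delta_pos":[-0.09,-0.01,0.31],"rotation":[0,0,0]}]'|head -4
python3 -m creep '[{"grip":1,"delta_pos":[0,0,0],"rotation":[0,0,0]},{"grip":1,"delta_pos":[0,0,0],"rotation":[0,0,0]}]'|head -4
```

```text
clock: 20.7
tool_pos: [0.5628, 0.1824, 0.0538]
orientation: [180.0, -0.0, -95.0]
force: [0.2, -0.1, -0.3]
clock: 20.9
tool_pos: [0.563, 0.1828, 0.0545]
orientation: [180.0, -0.0, -95.0]
force: [-0.2, -0.5, -1.0]
```

```bash
python3 -m creep '[{"grip":0.65,"delta_pos":[0,0,0],"rotation":[0,0,0]},{"grip":0.65,"delta_pos":[0,0,0],"rotation":[0,0,0]},{"grip":0.65,"delta_pos":[0,0,-0.2],"rotation":[0,0,0]},{"grip":0.65,"delta_pos":[0,0,-0.5],"rotation":[0,0,0]},{"grip":0.65,"delta_pos":[0,0,-0.8],"rotation":[0,0,0]}]'|tail -2
python3 -m creep '[{"grip":0.65,"delta_pos":[0.5,-0.1,0],"rotation":[0,0,0]},{"grip":0.65,"delta_pos":[0.9,-0.24,0],"rotation":[0,0,0]}]' >/dev/null
python3 -m creep '[{"grip":0.65,"delta_pos":[0.5,-0.1,0],"rotation":[0,0,0]},{"grip":0.65,"delta_pos":[1,-0.24,0],"rotation":[0,0,0]}]' >/dev/null
python3 -m creep '[{"grip":0.65,"delta_pos":[0.5,-0.1,0],"rotation":[0,0,0]},{"grip":0.65,"delta_pos":[1,-0.24,0],"rotation":[0,0,0]}]' >/dev/null
python3 -m creep '[{"grip":0.65,"delta_pos":[0.5,-0.1,0],"rotation":[0,0,0]},{"grip":0.65,"delta_pos":[1,-0.24,0],"rotation":[0,0,0]},{"grip":0.65,"delta_pos":[1,-0.24,0],"rotation":[0,0,0]},{"grip":0.65,"delta_pos":[1,-0.24,0],"rotation":[0,0,0]}]' >/dev/null
python3 -c "
from h import *
blobs();to(.625,-.2225,.04)"
```

```text
opening: 0.0306
gripper_force: 0.0
  blob [ 0.444 -0.31 ] 153
  blob [ 0.627 -0.226] 144
  blob [ 0.408 -0.394] 414
  blob [ 0.621 -0.311] 156
t 22.4 pos [ 0.6234 -0.2086  0.1343] rpy [180.    0.  -95.1] F [-0.4  0.9  0.1] op 0.0309 0.0
  shift [ 0.138 -0.028  0.943] rot [ 0.     0.    -0.001]
```

```bash
python3 -m creep '[{"grip":0.65,"delta_pos":[0.125,-0.015,0],"rotation":[0,0,0]},{"grip":0.65,"delta_pos":[0.125,-0.015,0.4],"rotation":[0,0,0]},{"grip":0.65,"delta_pos":[0.125,-0.015,0.7],"rotation":[0,0,0]},{"grip":0.65,"delta_pos":[0.125,-0.015,0.93],"rotation":[0,0,0]},{"grip":0.65,"delta_pos":[0.125,-0.015,0.93],"rotation":[0,0,0]}]'|head -5
python3 -m creep '[{"grip":0.65,"delta_pos":[0,0,0],"rotation":[0,0,0]},{"grip":1,"delta_pos":[0,0,0],"rotation":[0,0,0]},{"grip":1,"delta_pos":[0,0,0],"rotation":[0,0,0]},{"grip":1,"delta_pos":[0,0,0],"rotation":[0,0,0]},{"grip":1,"delta_pos":[0,0,0],"rotation":[0,0,0]}]'
python3 -m creep '[{"grip":1,"delta_pos":[0,0,-0.4],"rotation":[0,0,0]},{"grip":1,"delta_pos":[0,0,-0.7],"rotation":[0,0,0]},{"grip":1,"delta_pos":[0,0,-0.8],"rotation":[0,0,0]},{"grip":1,"delta_pos":[-0.3,0,-0.8],"rotation":[0,0,0]},{"grip":1,"delta_pos":[-0.8,0,-0.8],"rotation":[0,0,0]}]' >/dev/null
python3 -c "
from h import *
blobs();to(.615,.1075,.12)"
```

```text
clock: 22.95
tool_pos: [0.6219, -0.2194, 0.0383]
orientation: [179.7, 0.0, -94.9]
force: [0.6, -0.2, 0.3]
opening: 0.0305
clock: 23.45
tool_pos: [0.6291, -0.2218, 0.046]
orientation: [-179.4, -0.1, -94.9]
force: [3.4, -0.0, 9.3]
opening: 0.0045
gripper_force: 3.7
  blob [ 0.444 -0.31 ] 153
  blob [ 0.628 -0.226] 149
  blob [ 0.408 -0.394] 414
  blob [ 0.621 -0.311] 157
t 24.0 pos [ 0.6318 -0.135   0.1219] rpy [-1.799e+02  1.000e-01 -9.500e+01] F [-1.4  2.4 -1.7] op 0.0005 0.0
  shift [-2.401  0.378  0.022] rot [-0.001  0.001 -0.   ]
```

The grasp of A slipped off, with the jaws closed on nothing. I'll take a close look.

```bash
python3 -c "
from h import *
s=ctrl.snapshot('scene');a=cv2.resize(s['color'][225:315,215:335,::-1],(400,300),interpolation=cv2.INTER_CUBIC)
s=ctrl.snapshot('top');b=cv2.resize(s['color'][180:270,350:470,::-1],(400,300),interpolation=cv2.INTER_CUBIC);cv2.imwrite('pics/s6.png',cv2.hconcat([a,b]))"
```

```text
(no output)
```

View pics/s6.png

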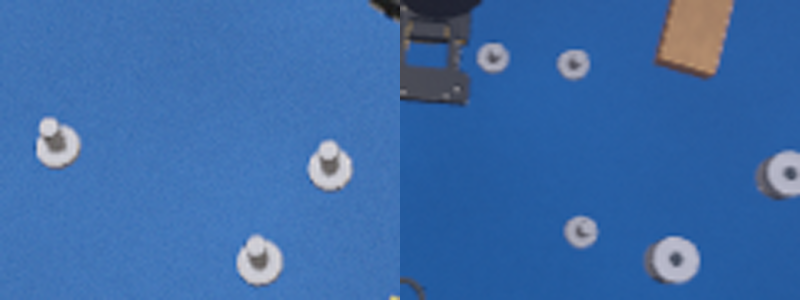

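A still stands at (330,168) in the left panel, near its old spot, so the grip was too high on the stem. I'll grip lower.

```bash
python3 -m creep '[{"grip":0.65,"delta_pos":[0.4,0,0],"rotation":[0,0,0]},{"grip":0.65,"delta_pos":[0.8,0,0],"rotation":[0,0,0]},{"grip":0.65,"delta_pos":[0.87,0,0],"rotation":[0,0,0]},{"grip":0.65,"delta_pos":[0.87,0,0.3],"rotation":[0,0,0]},{"grip":0.65,"delta_pos":[0.87,0,0.3],"rotation":[0,0,0]}]' >/dev/null
python3 -m creep '[{"grip":0.65,"delta_pos":[0,0,0],"rotation":[0,0,0]},{"grip":0.65,"delta_pos":[0,0,0],"rotation":[0,0,0]}]' >/dev/null
python3 -c "
from h import *
s=ctrl.snapshot('scene')
for p in [(330,168),(260,262),(58,147)]:print(px2w(s,215+(p[0]+.5)*.3-.5,225+(p[1]+.5)*.3-.5,.006))
to(.626,-.223,.034)"
```

```text
[ 0.62484353 -0.22176171]
[ 0.61783112 -0.30741431]
[ 0.44035741 -0.30817588]
t 24.9 pos [ 0.6243 -0.2277  0.0928] rpy [-179.9   -0.   -94.9] F [ 0.1 -0.  -0. ] op 0.0311 0.0
  shift [-0.049 -0.012  0.588] rot [-0.001 -0.     0.   ]
```

```bash
python3 -m creep '[{"grip":0.65,"delta_pos":[-0.05,-0.01,0.2],"rotation":[0,0,0]},{"grip":0.65,"delta_pos":[-0.05,-0.01,0.4],"rotation":[0,0,0]},{"grip":0.65,"delta_pos":[-0.05,-0.01,0.5],"rotation":[0,0,0]},{"grip":0.65,"delta_pos":[-0.05,-0.01,0.58],"rotation":[0,0,0]},{"grip":0.65,"delta_pos":[-0.05,-0.01,0.58],"rotation":[0,0,0]}]'|head -5
python3 -m creep '[{"grip":0.65,"delta_pos":[0,0,0],"rotation":[0,0,0]},{"grip":0.65,"delta_pos":[0,0,0],"rotation":[0,0,0]}]'|head -5
```

```text
clock: 25.35
tool_pos: [0.6247, -0.2228, 0.0331]
orientation: [179.9, -0.0, -95.0]
force: [-1.3, 0.2, -0.4]
opening: 0.0309
clock: 25.55
tool_pos: [0.6256, -0.2231, 0.0345]
orientation: [-179.9, -0.0, -95.0]
force: [-0.5, 0.1, -0.2]
opening: 0.0309
```

```bash
python3 -m creep '[{"grip":1,"delta_pos":[0,0,0],"rotation":[0,0,0]},{"grip":1,"delta_pos":[0,0,0],"rotation":[0,0,0]},{"grip":1,"delta_pos":[0,0,0],"rotation":[0,0,0]},{"grip":1,"delta_pos":[0,0,0],"rotation":[0,0,0]}]'
```

```text
clock: 25.95
tool_pos: [0.6252, -0.223, 0.0338]
orientation: [-180.0, -0.0, -95.0]
force: [-0.6, 0.9, 1.5]
opening: 0.0128
gripper_force: 30.0
```

```bash
python3 -m creep '[{"grip":1,"delta_pos":[0,0,-0.4],"rotation":[0,0,0]},{"grip":1,"delta_pos":[0,0,-0.7],"rotation":[0,0,0]},{"grip":1,"delta_pos":[0,0,-0.85],"rotation":[0,0,0]},{"grip":1,"delta_pos":[-0.3,0,-0.85],"rotation":[0,0,0]},{"grip":1,"delta_pos":[-0.8,0.1,-0.85],"rotation":[0,0,0]}]' |tail -2
python3 -m creep '[{"grip":1,"delta_pos":[-0.5,0.06,0],"rotation":[0,0,0]},{"grip":1,"delta_pos":[-1,0.12,0],"rotation":[0,0,0]}]' >/dev/null
python3 -m creep '[{"grip":1,"delta_pos":[-0.5,0.06,0],"rotation":[0,0,0]},{"grip":1,"delta_pos":[-0.9,0.12,0],"rotation":[0,0,0]}]' >/dev/null
python3 -m creep '[{"grip":1,"delta_pos":[-0.3,0.03,0],"rotation":[0,0,0]},{"grip":1,"delta_pos":[-0.58,0.06,0.2],"rotation":[0,0,0]},{"grip":1,"delta_pos":[-0.58,0.06,0.45],"rotation":[0,0,0]},{"grip":1,"delta_pos":[-0.58,0.06,0.45],"rotation":[0,0,0]},{"grip":1,"delta_pos":[-0.58,0.06,0.45],"rotation":[0,0,0]}]' >/dev/null
python3 -c "
from h import *
blobs();to(.615,.1075,.0412)"
```

```text
opening: 0.0126
gripper_force: 30.0
  blob [ 0.444 -0.31 ] 154
  blob [ 0.408 -0.394] 413
  blob [ 0.621 -0.311] 155
t 27.4 pos [0.6141 0.1052 0.0741] rpy [-180.   -0.  -95.] F [0.2 0.4 0.2] op 0.0126 30.0
  shift [-0.024 -0.007  0.329] rot [-0. -0. -0.]
```

```bash
python3 -m creep '[{"grip":1,"delta_pos":[-0.02,0,0.1],"rotation":[0,0,0]},{"grip":1,"delta_pos":[-0.02,0,0.2],"rotation":[0,0,0]},{"grip":1,"delta_pos":[-0.02,0,0.26],"rotation":[0,0,0]},{"grip":1,"delta_pos":[-0.02,0,0.3],"rotation":[0,0,0]},{"grip":1,"delta_pos":[-0.02,0,0.325],"rotation":[0,0,0]}]'|head -4
python3 -m creep '[{"grip":1,"delta_pos":[0,0,0],"rotation":[0,0,0]},{"grip":1,"delta_pos":[0,0,0],"rotation":[0,0,0]}]'|head -4
```

```text
clock: 27.9
tool_pos: [0.6139, 0.1073, 0.0406]
orientation: [180.0, -0.0, -95.0]
force: [0.7, -0.3, 8.3]
clock: 28.1
tool_pos: [0.614, 0.1077, 0.0412]
orientation: [-180.0, 0.0, -95.0]
force: [1.1, -0.4, -0.4]
```

```bash
python3 -m creep '[{"grip":0.65,"delta_pos":[0,0,0],"rotation":[0,0,0]},{"grip":0.65,"delta_pos":[0,0,0],"rotation":[0,0,0]},{"grip":0.65,"delta_pos":[0,0,-0.2],"rotation":[0,0,0]},{"grip":0.65,"delta_pos":[0,0,-0.5],"rotation":[0,0,0]},{"grip":0.65,"delta_pos":[0,0,-0.85],"rotation":[0,0,0]}]'|tail -2
python3 -m creep '[{"grip":0.65,"delta_pos":[0.5,-0.05,0],"rotation":[0,0,0]},{"grip":0.65,"delta_pos":[1,-0.1,0],"rotation":[0,0,0]}]' >/dev/null
python3 -m creep '[{"grip":0.65,"delta_pos":[0.5,-0.05,0],"rotation":[0,0,0]},{"grip":0.65,"delta_pos":[1,-0.1,0],"rotation":[0,0,0]}]' >/dev/null
python3 -m creep '[{"grip":0.65,"delta_pos":[0.5,-0.05,0],"rotation":[0,0,0]},{"grip":0.65,"delta_pos":[1,-0.1,0],"rotation":[0,0,0]}]' >/dev/null
python3 -m creep '[{"grip":0.65,"delta_pos":[0.5,-0.05,0],"rotation":[0,0,0]},{"grip":0.65,"delta_pos":[1,-0.1,0],"rotation":[0,0,0]},{"grip":0.65,"delta_pos":[1,-0.1,0.3],"rotation":[0,0,0]},{"grip":0.65,"delta_pos":[1,-0.1,0.3],"rotation":[0,0,0]},{"grip":0.65,"delta_pos":[1,-0.1,0.3],"rotation":[0,0,0]}]' >/dev/null
python3 -c "
from h import *
blobs();to(.6185,-.307,.034)"
```

```text
opening: 0.0307
gripper_force: 0.0
  blob [ 0.444 -0.31 ] 152
  blob [ 0.407 -0.394] 413
  blob [ 0.621 -0.311] 157
t 29.8 pos [ 0.6194 -0.2923  0.0968] rpy [-180.    -0.   -94.9] F [-0.1 -0.5  0.8] op 0.0306 0.0
  shift [ 0.147 -0.004  0.628] rot [-0. -0.  0.]
```

```bash
python3 -m creep '[{"grip":0.65,"delta_pos":[0.147,0,0],"rotation":[0,0,0]},{"grip":0.65,"delta_pos":[0.147,0,0.3],"rotation":[0,0,0]},{"grip":0.65,"delta_pos":[0.147,0,0.5],"rotation":[0,0,0]},{"grip":0.65,"delta_pos":[0.147,0,0.625],"rotation":[0,0,0]},{"grip":0.65,"delta_pos":[0.147,0,0.625],"rotation":[0,0,0]}]'|head -5
python3 -m creep '[{"grip":0.65,"delta_pos":[0,0,0],"rotation":[0,0,0]},{"grip":1,"delta_pos":[0,0,0],"rotation":[0,0,0]},{"grip":1,"delta_pos":[0,0,0],"rotation":[0,0,0]},{"grip":1,"delta_pos":[0,0,0],"rotation":[0,0,0]},{"grip":1,"delta_pos":[0,0,0],"rotation":[0,0,0]}]'
```

```text
clock: 30.25
tool_pos: [0.6172, -0.3069, 0.0326]
orientation: [179.9, 0.0, -94.9]
force: [-0.5, 0.3, 0.2]
opening: 0.0306
clock: 30.75
tool_pos: [0.6183, -0.3077, 0.0344]
orientation: [-179.9, -0.0, -95.0]
force: [-0.2, 0.2, 2.9]
opening: 0.0126
gripper_force: 30.0
```

```bash
python3 -m creep '[{"grip":1,"delta_pos":[0,0,-0.4],"rotation":[0,0,0]},{"grip":1,"delta_pos":[0,0,-0.7],"rotation":[0,0,0]},{"grip":1,"delta_pos":[0,0,-0.85],"rotation":[0,0,0]},{"grip":1,"delta_pos":[-0.3,0.1,-0.85],"rotation":[0,0,0]},{"grip":1,"delta_pos":[-0.8,0.2,-0.85],"rotation":[0,0,0]}]' |tail -2
python3 -m creep '[{"grip":1,"delta_pos":[-0.5,0.1,0],"rotation":[0,0,0]},{"grip":1,"delta_pos":[-1,0.24,0],"rotation":[0,0,0]}]' >/dev/null
python3 -m creep '[{"grip":1,"delta_pos":[-0.5,0.1,0],"rotation":[0,0,0]},{"grip":1,"delta_pos":[-1,0.24,0],"rotation":[0,0,0]}]' >/dev/null
python3 -m creep '[{"grip":1,"delta_pos":[-0.4,0.1,0],"rotation":[0,0,0]},{"grip":1,"delta_pos":[-0.8,0.2,0],"rotation":[0,0,0]}]' >/dev/null
python3 -m creep '[{"grip":1,"delta_pos":[-0.3,0.06,0],"rotation":[0,0,0]},{"grip":1,"delta_pos":[-0.52,0.12,0.2],"rotation":[0,0,0]},{"grip":1,"delta_pos":[-0.52,0.12,0.45],"rotation":[0,0,0]},{"grip":1,"delta_pos":[-0.52,0.12,0.45],"rotation":[0,0,0]},{"grip":1,"delta_pos":[-0.52,0.12,0.45],"rotation":[0,0,0]}]' >/dev/null
python3 -c "
from h import *
blobs();to(.555,.1122,.0416)"
```

```text
opening: 0.0127
gripper_force: 30.0
  blob [ 0.444 -0.31 ] 153
  blob [ 0.408 -0.394] 411
t 32.4 pos [0.5554 0.1046 0.0742] rpy [-180.   -0.  -95.] F [-0.1  0.   0.6] op 0.0128 30.0
  shift [-0.075  0.011  0.326] rot [-0. -0. -0.]
```

```bash
python3 -m creep '[{"grip":1,"delta_pos":[-0.075,0,0.1],"rotation":[0,0,0]},{"grip":1,"delta_pos":[-0.075,0,0.2],"rotation":[0,0,0]},{"grip":1,"delta_pos":[-0.075,0,0.26],"rotation":[0,0,0]},{"grip":1,"delta_pos":[-0.075,0,0.3],"rotation":[0,0,0]},{"grip":1,"delta_pos":[-0.075,0,0.325],"rotation":[0,0,0]}]'|head -4
python3 -m creep '[{"grip":1,"delta_pos":[0,0,0],"rotation":[0,0,0]},{"grip":1,"delta_pos":[0,0,0],"rotation":[0,0,0]}]'|head -4
```

```text
clock: 32.9
tool_pos: [0.5558, 0.1121, 0.0411]
orientation: [180.0, -0.0, -95.0]
force: [-7.7, -0.3, 23.5]
clock: 33.1
tool_pos: [0.5557, 0.1121, 0.0414]
orientation: [180.0, -0.0, -95.0]
force: [-1.6, -1.3, 3.8]
```

```bash
python3 -m creep '[{"grip":0.65,"delta_pos":[0,0,0],"rotation":[0,0,0]},{"grip":0.65,"delta_pos":[0,0,0],"rotation":[0,0,0]},{"grip":0.65,"delta_pos":[0,0,-0.2],"rotation":[0,0,0]},{"grip":0.65,"delta_pos":[0,0,-0.5],"rotation":[0,0,0]},{"grip":0.65,"delta_pos":[0,0,-0.85],"rotation":[0,0,0]}]'|tail -2
python3 -m creep '[{"grip":0.65,"delta_pos":[0.5,0.1,0],"rotation":[0,0,0]},{"grip":0.65,"delta_pos":[1,0.19,0],"rotation":[0,0,0]}]' >/dev/null
python3 -m creep '[{"grip":0.65,"delta_pos":[0.5,0.1,0],"rotation":[0,0,0]},{"grip":0.65,"delta_pos":[1,0.19,0],"rotation":[0,0,0]}]' >/dev/null
python3 -m creep '[{"grip":0.65,"delta_pos":[0.5,0.1,0],"rotation":[0,0,0]},{"grip":0.65,"delta_pos":[1,0.19,0],"rotation":[0,0,0]}]' >/dev/null
python3 -m creep '[{"grip":0.65,"delta_pos":[0.5,0.1,0],"rotation":[0,0,0]},{"grip":0.65,"delta_pos":[1,0.19,0],"rotation":[0,0,0]},{"grip":0.65,"delta_pos":[1,0.19,0.3],"rotation":[0,0,0]},{"grip":0.65,"delta_pos":[1,0.19,0.3],"rotation":[0,0,0]},{"grip":0.65,"delta_pos":[1,0.19,0.3],"rotation":[0,0,0]}]' >/dev/null
python3 -c "
from h import *
blobs();to(.4405,-.3075,.034)"
```

```text
opening: 0.0305
gripper_force: 0.0
  blob [ 0.444 -0.31 ] 154
  blob [ 0.407 -0.394] 412
t 34.8 pos [ 0.4472 -0.2739  0.0966] rpy [180.   -0.  -94.9] F [ 0.6 -0.2 -0.5] op 0.0307 0.0
  shift [0.34  0.038 0.626] rot [ 0. -0.  0.]
```

```bash
python3 -m creep '[{"grip":0.65,"delta_pos":[0.34,0.038,0],"rotation":[0,0,0]},{"grip":0.65,"delta_pos":[0.34,0.038,0.3],"rotation":[0,0,0]},{"grip":0.65,"delta_pos":[0.34,0.038,0.5],"rotation":[0,0,0]},{"grip":0.65,"delta_pos":[0.34,0.038,0.625],"rotation":[0,0,0]},{"grip":0.65,"delta_pos":[0.34,0.038,0.625],"rotation":[0,0,0]}]'|head -5
python3 -m creep '[{"grip":0.65,"delta_pos":[0,0,0],"rotation":[0,0,0]},{"grip":1,"delta_pos":[0,0,0],"rotation":[0,0,0]},{"grip":1,"delta_pos":[0,0,0],"rotation":[0,0,0]},{"grip":1,"delta_pos":[0,0,0],"rotation":[0,0,0]},{"grip":1,"delta_pos":[0,0,0],"rotation":[0,0,0]}]'
```

```text
clock: 35.25
tool_pos: [0.44, -0.3068, 0.0329]
orientation: [179.9, 0.0, -94.9]
force: [0.0, 0.3, 0.6]
opening: 0.0309
clock: 35.75
tool_pos: [0.4406, -0.3081, 0.0342]
orientation: [-179.9, -0.0, -95.0]
force: [1.3, 0.6, 3.0]
opening: 0.0125
gripper_force: 30.0
```

```bash
python3 -m creep '[{"grip":1,"delta_pos":[0,0,-0.4],"rotation":[0,0,0]},{"grip":1,"delta_pos":[0,0,-0.7],"rotation":[0,0,0]},{"grip":1,"delta_pos":[0,0,-0.85],"rotation":[0,0,0]},{"grip":1,"delta_pos":[-0.3,0,-0.85],"rotation":[0,0,0]},{"grip":1,"delta_pos":[-0.8,0,-0.85],"rotation":[0,0,0]}]' |tail -2
python3 -m creep '[{"grip":1,"delta_pos":[-0.5,-0.02,0],"rotation":[0,0,0]},{"grip":1,"delta_pos":[-1,-0.05,0],"rotation":[0,0,0]}]' >/dev/null
python3 -m creep '[{"grip":1,"delta_pos":[-0.5,-0.02,0],"rotation":[0,0,0]},{"grip":1,"delta_pos":[-1,-0.05,0],"rotation":[0,0,0]}]' >/dev/null
python3 -m creep '[{"grip":1,"delta_pos":[-0.4,-0.02,0],"rotation":[0,0,0]},{"grip":1,"delta_pos":[-0.9,-0.05,0],"rotation":[0,0,0]}]' >/dev/null
python3 -m creep '[{"grip":1,"delta_pos":[-0.3,-0.02,0],"rotation":[0,0,0]},{"grip":1,"delta_pos":[-0.57,-0.03,0.2],"rotation":[0,0,0]},{"grip":1,"delta_pos":[-0.57,-0.03,0.45],"rotation":[0,0,0]},{"grip":1,"delta_pos":[-0.57,-0.03,0.45],"rotation":[0,0,0]},{"grip":1,"delta_pos":[-0.57,-0.03,0.45],"rotation":[0,0,0]}]' >/dev/null
python3 -c "
from h import *
to(.496,.1178,.0416)"
```

```text
opening: 0.0125
gripper_force: 30.0
t 37.4 pos [0.4946 0.1151 0.0736] rpy [ 1.799e+02 -1.000e-01 -9.500e+01] F [ 0.3  0.1 -0.3] op 0.0123 30.0
  shift [-0.028 -0.012  0.32 ] rot [ 0.001 -0.001 -0.   ]
```

```bash
python3 -m creep '[{"grip":1,"delta_pos":[-0.028,-0.01,0.1],"rotation":[0,0,0]},{"grip":1,"delta_pos":[-0.028,-0.01,0.2],"rotation":[0,0,0]},{"grip":1,"delta_pos":[-0.028,-0.01,0.26],"rotation":[0,0,0]},{"grip":1,"delta_pos":[-0.028,-0.01,0.3],"rotation":[0,0,0]},{"grip":1,"delta_pos":[-0.028,-0.01,0.325],"rotation":[0,0,0]}]'|head -4
python3 -m creep '[{"grip":1,"delta_pos":[0,0,0],"rotation":[0,0,0]},{"grip":1,"delta_pos":[0,0,0],"rotation":[0,0,0]}]'|head -4
```

```text
clock: 37.85
tool_pos: [0.4964, 0.1181, 0.041]
orientation: [-180.0, -0.0, -95.0]
force: [-2.3, -4.5, 21.1]
clock: 38.05
tool_pos: [0.4963, 0.1183, 0.0412]
orientation: [-180.0, 0.0, -95.0]
force: [0.0, -1.9, 1.5]
```

```bash
python3 -m creep '[{"grip":0.65,"delta_pos":[0,0,0],"rotation":[0,0,0]},{"grip":0.65,"delta_pos":[0,0,0],"rotation":[0,0,0]},{"grip":0.65,"delta_pos":[0,0,-0.2],"rotation":[0,0,0]},{"grip":0.65,"delta_pos":[0,0,-0.5],"rotation":[0,0,0]},{"grip":0.65,"delta_pos":[0,0,-0.85],"rotation":[0,0,0]}]'|tail -2
python3 -m creep '[{"grip":1,"delta_pos":[0.5,0,0],"rotation":[0,0,0]},{"grip":1,"delta_pos":[1,0,0],"rotation":[0,0,0]}]' >/dev/null
python3 -m creep '[{"grip":1,"delta_pos":[0.5,0,0],"rotation":[0,0,0]},{"grip":1,"delta_pos":[1,0,0],"rotation":[0,0,0]}]' >/dev/null
python3 -m creep '[{"grip":1,"delta_pos":[0.5,-0.3,0],"rotation":[0,0,0]},{"grip":1,"delta_pos":[1,-0.6,0],"rotation":[0,0,0]},{"grip":1,"delta_pos":[1,-0.6,0],"rotation":[0,0,0]},{"grip":1,"delta_pos":[1,-0.6,0],"rotation":[0,0,0]}]' >/dev/null
python3 -c "
from h import *
to(.55,-.16,.126)
s=ctrl.snapshot('scene');cv2.imwrite('pics/s7.png',cv2.resize(s['color'][90:240,270:430,::-1],None,fx=4,fy=4,interpolation=cv2.INTER_CUBIC))"
```

```text
opening: 0.0305
gripper_force: 0.0
t 39.4 pos [ 0.5303 -0.1878  0.1253] rpy [180.   -0.  -95.2] F [-0.4  0.7  0.7] op 0.0008 0.0
  shift [-0.295 -0.171 -0.007] rot [ 0.    -0.    -0.002]
```

View pics/s7.png

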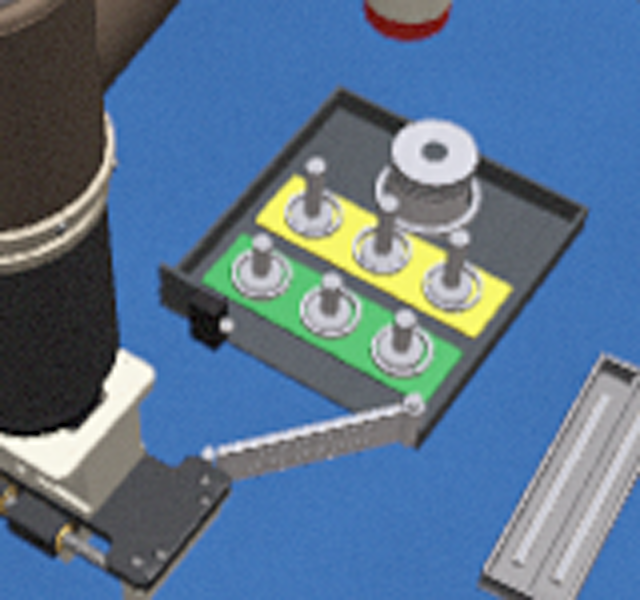

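All six tappets and the piston stand in their rings. The gate runs from its hinge at (414,405) to its free end at (210,455). I'll move to the outside of the gate with the fingers closed and low.

```bash
python3 -m creep '[{"grip":1,"delta_pos":[-0.3,-0.3,0],"rotation":[0,0,0]},{"grip":1,"delta_pos":[-0.55,-0.46,0.2],"rotation":[0,0,0]},{"grip":1,"delta_pos":[-0.55,-0.46,0.6],"rotation":[0,0,0]},{"grip":1,"delta_pos":[-0.55,-0.46,0.85],"rotation":[0,0,0]},{"grip":1,"delta_pos":[-0.55,-0.46,0.85],"rotation":[0,0,0]}]'
python3 -c "
from h import *
s=ctrl.snapshot('scene')
print(crop(s,414,400,4,270,90,.046),crop(s,210,455,4,270,90,.046))
to(.57,-.06,.04)"
```

```text
clock: 39.9
tool_pos: [0.5772, -0.1333, 0.0377]
orientation: [179.6, -0.0, -94.9]
force: [-0.9, -0.1, -0.3]
opening: 0.0003
gripper_force: 0.0
[0.64838006 0.05227943] [ 0.55165101 -0.05286968]
t 40.0 pos [ 0.5789 -0.1338  0.04  ] rpy [179.8  -0.  -94.9] F [ 0.1 -1.  -0.1] op 0.0008 0.0
  shift [-0.728  0.152  0.   ] rot [ 0.002 -0.     0.001]
```

```bash
python3 -m creep '[{"grip":1,"delta_pos":[-0.1,0.2,0],"rotation":[0,0,0]},{"grip":1,"delta_pos":[-0.3,0.25,0],"rotation":[0,0,0]},{"grip":1,"delta_pos":[-0.5,0.25,0],"rotation":[0,0,0]},{"grip":1,"delta_pos":[-0.65,0.25,0],"rotation":[0,0,0]},{"grip":1,"delta_pos":[-0.8,0.25,0],"rotation":[0,0,0]}]'
python3 -m creep '[{"grip":1,"delta_pos":[-0.1,0,0],"rotation":[0,0,0]},{"grip":1,"delta_pos":[-0.2,0,0],"rotation":[0,0,0]},{"grip":1,"delta_pos":[-0.3,0,0],"rotation":[0,0,0]},{"grip":1,"delta_pos":[-0.4,0,0],"rotation":[0,0,0]},{"grip":1,"delta_pos":[-0.5,0,0],"rotation":[0,0,0]}]'
```

```text
clock: 40.45
tool_pos: [0.5589, -0.0538, 0.0418]
orientation: [179.7, -0.2, -95.0]
force: [-1.8, -1.8, -0.6]
opening: 0.0002
gripper_force: 0.0
clock: 40.95
tool_pos: [0.5671, -0.0025, 0.0411]
orientation: [-180.0, 0.0, -95.0]
force: [-0.2, -0.5, 1.0]
opening: 0.0003
gripper_force: 0.3
```

```bash
python3 -m creep '[{"grip":1,"delta_pos":[-0.06,0,0],"rotation":[0,0,0]},{"grip":1,"delta_pos":[-0.12,0,0],"rotation":[0,0,0]},{"grip":1,"delta_pos":[-0.18,0,0],"rotation":[0,0,0]},{"grip":1,"delta_pos":[-0.24,0,0],"rotation":[0,0,0]},{"grip":1,"delta_pos":[-0.3,0,0],"rotation":[0,0,0]}]'
```

```text
clock: 41.45
tool_pos: [0.5694, 0.027, 0.041]
orientation: [180.0, -0.0, -95.0]
force: [0.7, -0.6, -0.3]
opening: 0.0005
gripper_force: 0.3
```

Next come finer steps into the catch, watching the force.

```bash
python3 -m creep '[{"grip":1,"delta_pos":[-0.02,0,0],"rotation":[0,0,0]},{"grip":1,"delta_pos":[-0.04,0,0],"rotation":[0,0,0]},{"grip":1,"delta_pos":[-0.06,0,0],"rotation":[0,0,0]},{"grip":1,"delta_pos":[-0.08,0,0],"rotation":[0,0,0]},{"grip":1,"delta_pos":[-0.1,0,0],"rotation":[0,0,0]}]'|sed -n '2p;4p'
python3 -m creep '[{"grip":1,"delta_pos":[-0.02,0,0],"rotation":[0,0,0]},{"grip":1,"delta_pos":[-0.04,0,0],"rotation":[0,0,0]},{"grip":1,"delta_pos":[-0.04,0,0],"rotation":[0,0,0]}]'|sed -n '2p;4p'
python3 -c "
from h import *
s=ctrl.snapshot('top');cv2.imwrite('pics/t8.png',cv2.resize(s['color'][165:265,220:350,::-1],None,fx=5,fy=5,interpolation=cv2.INTER_CUBIC))"
```

```text
tool_pos: [0.57, 0.0361, 0.041]
force: [-0.0, -6.1, 0.6]
tool_pos: [0.5709, 0.0409, 0.0411]
force: [-0.4, 0.2, 0.1]
```

```bash
python3 -m creep '[{"grip":1,"delta_pos":[-0.015,0,0],"rotation":[0,0,0]},{"grip":1,"delta_pos":[-0.03,0,0],"rotation":[0,0,0]},{"grip":1,"delta_pos":[-0.03,0,0],"rotation":[0,0,0]}]'|sed -n '2p;4p'
```

```text
tool_pos: [0.5711, 0.0427, 0.0411]
force: [1.8, -7.8, 0.4]
```

```bash
python3 -m creep '[{"grip":1,"delta_pos":[-0.01,0,0],"rotation":[0,0,0]},{"grip":1,"delta_pos":[-0.01,0,0],"rotation":[0,0,0]},{"grip":1,"delta_pos":[-0.01,0,0],"rotation":[0,0,0]}]'|sed -n '2p;4p'
python3 -m creep '[{"grip":1,"delta_pos":[0.2,0,0],"rotation":[0,0,0]},{"grip":1,"delta_pos":[0.5,0,0],"rotation":[0,0,0]},{"grip":1,"delta_pos":[1,0,0],"rotation":[0,0,0]}]'|sed -n '2p;4p'
python3 -m creep '[{"grip":1,"delta_pos":[0.5,0,-0.2],"rotation":[0,0,0]},{"grip":1,"delta_pos":[1,0,-0.6],"rotation":[0,0,0]},{"grip":1,"delta_pos":[1,0,-0.8],"rotation":[0,0,0]},{"grip":1,"delta_pos":[1,0,-0.8],"rotation":[0,0,0]},{"grip":1,"delta_pos":[1,0,-0.8],"rotation":[0,0,0]}]'|sed -n '2p;4p'
python3 -c "
from h import *
s=ctrl.snapshot('scene');cv2.imwrite('pics/s9.png',cv2.resize(s['color'][90:240,270:430,::-1],None,fx=4,fy=4,interpolation=cv2.INTER_CUBIC))"
```

```text
tool_pos: [0.571, 0.0429, 0.0411]
force: [2.1, -11.2, 0.8]
tool_pos: [0.5633, -0.0542, 0.0413]
force: [0.8, -0.6, 1.0]
tool_pos: [0.5541, -0.1549, 0.1218]
force: [0.8, 0.4, -0.7]
```

View pics/s9.png

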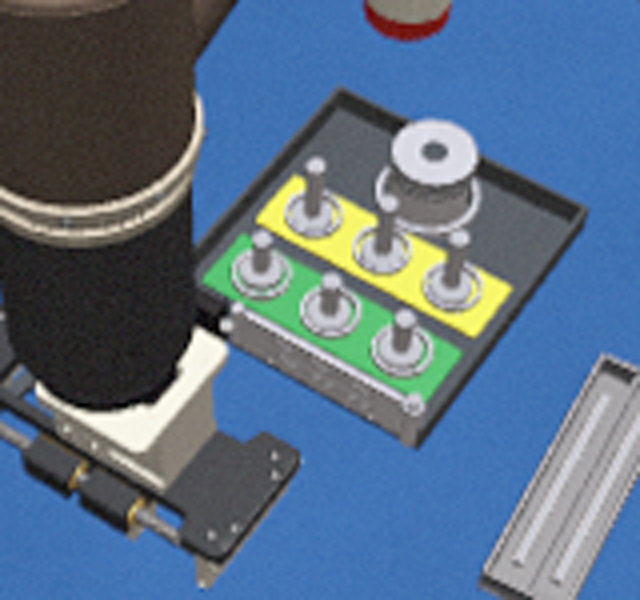

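The gate runs straight from (414,405) to the catch at (230,322), so it is seated. All seven parts are standing and the robot is clear of everything.

```bash
python3 -c "
from plant import ctrl;print(ctrl.close_job())"
```

```text
the job is handed in; nothing more can be done
None
```

The job is handed in: the largest piston and all six tappets (long in yellow, short in green) stand in their rings, and the gate was then pushed shut onto its catch, at about 43 s of the 210 s allowed.

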